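# Clamp the green circuit board in the repair fixture

## Robot

A 7-joint arm with a two-finger parallel gripper is mounted at the origin on the work surface. World frame = base frame: x ahead of the robot, y to its left, z up, the work surface at z = 0. Lengths are in m, angles in rad, forces in N, time in s.
With the tool pointing down it reaches from about 0.35 to 0.9 m from the base axis. Payload 8.1 kg.
Tool frame: the origin (TCP) lies on the centre line of the jaws, within the pads' length; the fingertips stand 22 mm ahead of it and the grasp point (between the pads) lies 3 mm ahead of it (arm.finger_overhang is the distance from the TCP to the fingertips, in m); z points along the fingers, y is the direction in which the jaws open and shut (so a half turn about z gives the same grasp; the last joint's range is limited). The gripper opens to 92 mm and grips with 3 to 60 N. Pads are 19 mm wide; open, the fingers measure 130 mm over their backs; the gripper's body (75 mm by 190 mm) begins 47 mm behind the grasp point.
Start: joints at [0.999, 0.434, 0.025, 1.573, -0.012, 1.134, -0.075], TCP at [0.282, -0.558, 0.249] pointing down, gripper open.
Joint ranges: [-2.62, 2.62], [-0.44, 2.09], [-1.27, 1.32], [0.08, 2.57], [-1.32, 4.46], [0.12, 2], [-2.74, 2.74]. Speed limits (rad/s): [2.22, 2.22, 3.01, 3.01, 3.14, 3.14, 3.14].

## Interface

Orientations are given as a rotation vector (axis times angle).
In Python, from cell import arm gives the robot as it stands. The module is installed in compiled form; this text tells all that it offers.
- The arm moves only by the tool step_arm, never from a script. Its argument "plan" is a list of rows, each an object of numbers: "wx", "wy", "wz": the turn, a rotation vector about the tool's x, y, z in units of 6 degrees (1.0 is 6 degrees); "tx", "ty", "tz": the shift along the tool's x, y, z in cm; "hand": the opening, from 0 (shut) to 1 (fully open). A call has exactly 10 rows; each row shifts and turns the commanded pose from where the row before left it, along the tool's axes as they then stand; what a row does not reach is not made up. A row lasts 1/12 s, in which the tool goes at most 41.7 mm and 7.16 degrees, less where a joint would pass 70% of its speed; a pose out of reach is approached as far as the arm can. A call is refused whole if a number of a shift passes 4.17 or a number of a turn 1, either way. A call with a gripper value outside its range is refused whole. The fingers move at their own pace and stop on an object; "force" is the grip in N (left out, the last holds). Time passes only in rows, so rows that do not move let the fingers close, or fill a call up. It gives the time, the measured TCP pose, the force and the opening at its end, in the units of the state.
- arm.observe(): the state, without advancing time (a new reading comes with each control period).
- arm.get_image(name): name is "scene" or "top" or "wrist"; returns (picture, depth): 480x640x3 uint8, red, green, blue; 480x640 float32, m along the optical axis (not along the pixel's ray), 0 where there is no reading.
- arm.calibration(name): a dict with "mtx" (3x3 intrinsics, pixels), "R" (3x3) and "t" (3): a world point X has camera coordinates R X + t. Camera axes: x right, y down, z forward; pixel columns grow to the right and rows downward; lengths in m; the calibration is good to about 2 mm. A picture is of the moment at which its call begins: read the wrist's pose just before it. calibration takes no time and is no camera call; for the wrist camera it gives the pose at the moment of the call.
- arm.sign_off(): hands the job in, once; it reports no verdict.
The state is a dict: "clock": time; "joints": joint angles; "dq": joint speeds; "joint_efforts": joint torques, N m; "position": TCP position; "ee_rot": TCP orientation; "force": force on the tool from outside, world axes, zero at the start; "ft_torque": the same for the moment, N m; "width": opening from 0.0 (shut) to 1.0 (fully open).
Only numpy, scipy, OpenCV 4.12 (cv2) and the standard library are available. Lean on these libraries where they do the work, as an engineer would, in place of code of your own. Each camera call takes 0.05 s, during which the arm holds its last target.

## Task

Lay the green circuit board flat on the bed of the clamp fixture between its two brass jaws and let go of it, then turn the red wing knob clockwise until the jaws hold the board snug (feel for some 8 to 12 N, never as much as 20 N, which would crack it). Close the jaw only with the knob, do not push on the jaw itself; keep off the amber guard that stands close beside the wings, and leave everything else on the bench where it is.

Things in the scene. Friction and masses are not known exactly. Their poses are not given: they have to be found in the camera images.
- green_board: green circuit board on an aluminium plate, a rigid slab 50 (its x) x 80 (its y) x 8 mm thick, about 80 g; origin at its centre, z up; it starts flat on the bench. Chips on top (2 mm) do not matter. The 80 mm length goes from jaw to jaw (either way round), so that it is best gripped across its 50 mm width
- fixture: clamp fixture fixed to the bench; origin on the bench under the middle of the bed, x across, y from the knob and movable jaw to the sprung jaw. Base plate 100 (x) x 244 (y, -170 to +74 mm) x 12 mm. Bed: aluminium rail 30 mm wide (x), y -62 to +50 mm, top 40 mm above the bench. Sprung brass jaw: 44 mm wide, face at y = +40 mm, from 40 to 57 mm above the bench; it gives about 1 mm for 10 N
- seat (a point): middle of the bed's top surface, 40 mm above the fixture's origin, axes as the fixture's. The board is seated when it lies flat here between the jaws, its centre 4 mm above this point, its y axis along this y, its centre within 10 mm in x. The movable jaw pushes it along y to the sprung jaw and squares it up; its centre then is at y = 0 to +2 mm
- jaw: movable brass jaw, 44 mm wide (x), 40 to 58 mm above the bench, on rods; it moves to the fixture's +y by 12 mm for each radian of the knob. It carries a black pad (40 mm wide) on a set screw. Origin: lower edge of the pad's face when screwed right in; it stands out from there to +y by an unknown 0 to 12 mm, different each time. The gap between pad and sprung jaw starts 8 to 28 mm longer than the board
- wings (a point): middle of the red wing knob's wings, on the knob's upright axis, 85 mm above the bench and 128 mm from the fixture's origin towards its -y. The wings are one upright plate 56 mm long (this x axis) x 8 mm thick (this y) x 24 mm tall (73 to 97 mm above the bench) that turns with the knob. Clockwise seen from above closes the jaw; it takes 0.7 to 2.5 rad in all, so often two grasps
- knob_foot (a point): point on the knob's axis on top of the grey gearbox, 58 mm above the bench (round 16 mm stem from here to the wings). The knob turns against an even friction of about 0.085 N m; once the pad bears on the seated board every newton of clamping adds 0.012 N m, and 10 N builds up within about 0.1 rad. Let go, the knob stays by friction, easing back to about 7 N if it was tighter
- guard: upright amber-brown panel with an orange top edge, 80 mm wide (fixture x) and 4 mm thick, fixed at the fixture's -y end; origin at its foot in the middle. Its inner face is 36 mm from the knob's axis and its top 115 mm above the bench. The wing tips pass 8 mm from it. Brittle: pushing it with 6 N or more breaks it; a finger opened wide towards it runs into it
- red_board: the other circuit board, same size and make as the green one but red; origin at its centre; stays where it lies
- screwdriver: screwdriver lying on the bench, 170 mm long; bystander
- flux_bottle: clear bottle, 34 mm across, 90 mm tall, origin under it; bystander
- paste_jar: white jar with green cap, 48 mm across, 40 mm tall, origin under it; bystander
- solder_reel: steel-grey reel, 56 mm across, 32 mm tall, origin under it; bystander
- meter: grey hand-held meter lying flat, 85 x 160 x 35 mm, origin under it; bystander
- cup: white ceramic cup, 72 mm across, 90 mm tall, origin under it; bystander
Things that resemble listed ones, but are neither listed nor needed, are in the scene too. Leave any purple look-alike of the green_board alone.

How it is judged:
By the outcome, as a careful person would: the job done as asked, in the order asked, and still so for the second after the job is handed in, with the robot touching nothing.
It also fails if it takes over 72 s, if anything falls off the work surface, if the arm or the gripper's body presses on something with over 40 N, if the wrist force passes 120 N, or if a joint passes its speed limit or range.

## Working session

There is one attempt and no reset: what is moved stays moved. The work goes in short steps, Python scripts to look and compute and a tool call to move; the robot and the scene stay as the last step left them, time stands still between calls to the robot, and variables do not carry over. Pictures are saved under pics/ and viewed, and the job is handed in when it is done.

Besides the shell and the picture viewer there is one more tool, called after "Call:" by a JSON object that holds its "fn" and its "kwargs", one argument or row to a line. step_arm: Moves the arm, as the interface text tells. Its arguments: {"type":"object","properties":{"plan":{"type":"array"},"force":{"type":"number"}},"required":["plan"]}

```bash
mkdir -p pics; cat > h.py <<'E'
import numpy as np, cv2
from cell import arm
from scipy.spatial.transform import Rotation as Rn
def snap(name,fn):
    c=arm.calibration(name); im,d=arm.get_image(name)
    cv2.imwrite('pics/'+fn+'.png',cv2.cvtColor(im,cv2.COLOR_RGB2BGR)); np.savez('pics/'+fn+'.npz',im=im,d=d,**{k:np.array(c[k]) for k in('mtx','R','t')})
    return im,d,c
def load(fn):
    z=np.load('pics/'+fn+'.npz'); return z['im'],z['d'],z
def onplane(c,u,v,z):
    K,R,t=np.array(c['mtx']),np.array(c['R']),np.array(c['t']).ravel()
    r=R.T@np.linalg.inv(K)@np.array([u,v,1.]); o=-R.T@t
    return o+r*(z-o[2])/r[2]
def frompix(c,d,u,v):
    K,R,t=np.array(c['mtx']),np.array(c['R']),np.array(c['t']).ravel()
    p=np.linalg.inv(K)@np.array([u,v,1.])*d[int(v),int(u)]
    return R.T@(p-t)
def proj(c,X):
    K,R,t=np.array(c['mtx']),np.array(c['R']),np.array(c['t']).ravel()
    p=K@(R@np.array(X)+t); return p[:2]/p[2]
def cloud(c,d):
    K,R,t=np.array(c['mtx']),np.array(c['R']),np.array(c['t']).ravel()
    v,u=np.mgrid[:480,:640]; p=np.stack([u,v,np.ones_like(u)],-1)@np.linalg.inv(K).T*d[...,None]
    return (p-t)@R
E
python3 - <<'E'
from h import *
snap('scene','s0');snap('top','t0')
s=arm.observe();print({k:np.round(v,3) for k,v in s.items()},arm.finger_overhang)
E
```

```text
{'clock': np.float64(0.1), 'joints': array([ 0.999,  0.435,  0.025,  1.574, -0.012,  1.134, -0.075]), 'dq': array([ 0.001, -0.001,  0.002, -0.003,  0.   ,  0.   ,  0.   ]), 'joint_efforts': array([ 4.0000e-03, -6.6913e+01,  9.8900e-01, -3.1514e+01, -6.1000e-02,
        3.7000e-02,  0.0000e+00]), 'position': array([ 0.282, -0.557,  0.248]), 'ee_rot': array([-3.054e+00, -7.290e-01,  1.000e-03]), 'force': array([-0.23 ,  0.894, -0.326]), 'ft_torque': array([-0.023,  0.026,  0.019]), 'width': np.float64(1.0)} 0.022
```

View pics/s0.png

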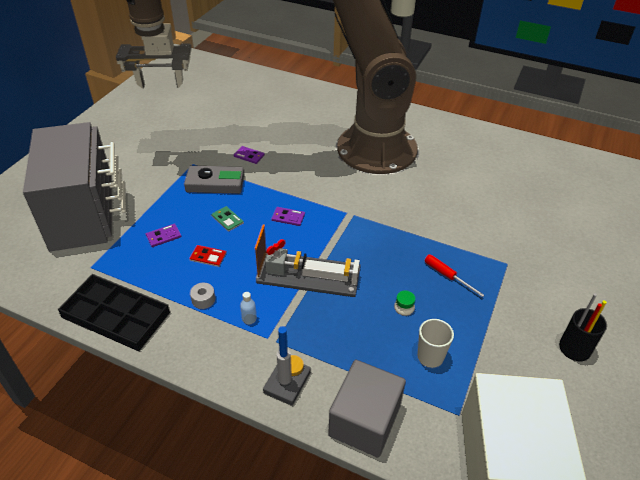

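View pics/t0.png

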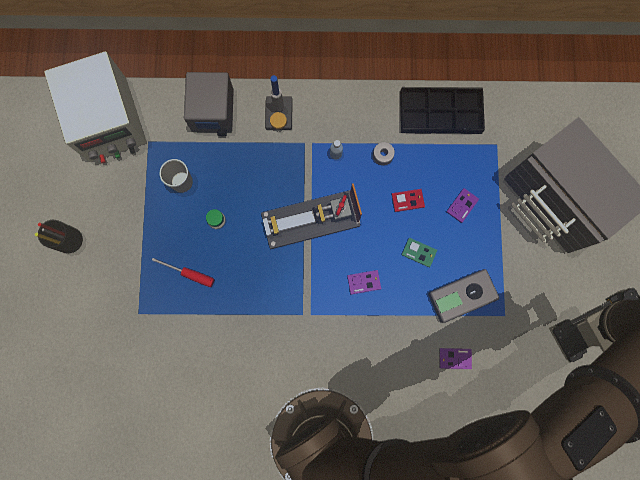

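Top view: the green board is at (419,251). The red one is at (407,200), and the purple look-alikes are at (365,282), (462,205) and (455,358). Only the piece at (419,251) is green, so I'll confirm it in a crop and measure it.

```bash
python3 - <<'E'
from h import *
im,d,c=load('t0')
hsv=cv2.cvtColor(im,cv2.COLOR_RGB2HSV)
P=cloud(c,d)
m=cv2.inRange(hsv,(45,80,40),(85,255,255))
n,l,s,ce=cv2.connectedComponentsWithStats(m)
for i in range(1,n):
    if s[i,4]>60: print(s[i],ce[i],onplane(c,*ce[i],0.008)[:2])
# green board with chips: hull
mm=np.zeros_like(m); mm[232:272,398:442]=m[232:272,398:442]
r=cv2.minAreaRect(np.argwhere(mm>0)[:,::-1].astype(np.float32)); print('rect',r)
bx=cv2.boxPoints(r); W=np.array([onplane(c,*p,0.008) for p in bx]);print(W.round(4),W.mean(0))
print([np.linalg.norm(W[i]-W[(i+1)%4]) for i in range(4)])
print('depth h',P[251,419], P[251,425])
crop=cv2.cvtColor(im[140:330,250:510],cv2.COLOR_RGB2BGR)
cv2.imwrite('pics/crop0.png',cv2.resize(crop,None,fx=3,fy=3,interpolation=cv2.INTER_CUBIC))
for nm,(u,v) in dict(guard=(353,203),bedA=(275,223),bedB=(318,212),wing=(341,205)).items(): print(nm,P[v,u])
E
```

```text
[206 209  17  17 225] [213.91555556 217.16888889] [0.56004376 0.28451121]
[402 238  35  29 418] [419.65311005 252.59330144] [ 0.46962395 -0.25298891]
rect ((419.077880859375, 252.1208038330078), (30.781658172607422, 18.660383224487305), 23.498565673828125)
[[ 0.4642 -0.2049  0.008 ]
 [ 0.5095 -0.2252  0.008 ]
 [ 0.4775 -0.2982  0.008 ]
 [ 0.4325 -0.2776  0.008 ]] [ 0.47093864 -0.25148951  0.008     ]
[np.float64(0.04959722284021599), np.float64(0.07970597538312028), np.float64(0.04945414894103909), np.float64(0.07930065740116804)]
depth h [ 0.47338759 -0.25088059  0.01080599] [ 0.47448482 -0.2677824   0.00404955]
guard [ 0.59395396 -0.07819502  0.03656392]
bedA [0.53549763 0.12060338 0.0591105 ]
bedB [0.56537341 0.01215351 0.05577701]
wing [ 0.57504687 -0.04473989  0.09471543]
```

View pics/crop0.png

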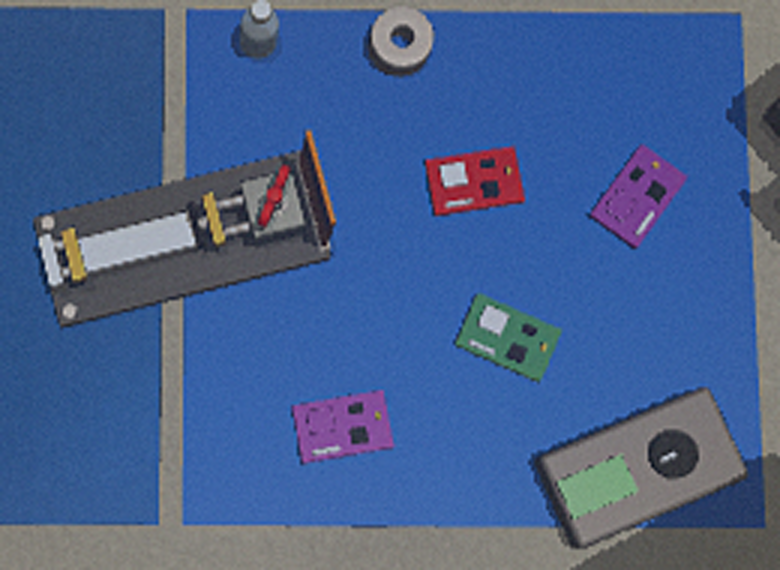

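```bash
cat >> h.py <<'E'
def goto(pos,yaw_deg,n):
    """tool down; yaw = world angle of tool y; prints constant row over n rows"""
    s=arm.observe(); R=Rn.from_rotvec(s['ee_rot']).as_matrix(); p=np.array(s['position'])
    cur=np.degrees(np.arctan2(R[1,1],R[0,1])); D=R.T@(np.array(pos)-p)
    dy=(yaw_deg-cur+90)%180-90; w=-dy   # about tool z (down)
    # residual tilt
    z=R.T@np.array([0,0,-1.]); tilt=np.cross([0,0,1],z)
    th=np.radians(w)/n; S=sum(np.exp(1j*th*k) for k in range(n)); t=(D[0]+1j*D[1])/S
    print('cur',p.round(4),'yaw %.2f'%cur,'tilt(6deg units)',np.round(np.degrees(tilt)/6,3),'q7 %.2f'%s['joints'][6],'clock',s['clock'])
    print('row x%d: tx %.3f ty %.3f tz %.3f wz %.3f'%(n,t.real*100,t.imag*100,D[2]*100/n,w/6/n))
E
python3 - <<'E'
from h import *
goto((0.471,-0.2515,0.15),-24.1,10)
im,d,c=load('t0')
for p in [(261.7,211.7),(270.7,248.3),(360,225)]: print(onplane(c,*p,0.012))
print(onplane(c,355,204,.115))
cw=arm.calibration('wrist');s=arm.observe()
R=Rn.from_rotvec(s['ee_rot']).as_matrix()
Rw=np.array(cw['R']);o=-Rw.T@np.array(cw['t']).ravel()
print('cam in tool',R.T@(o-s['position']),R.T@Rw.T)
print(cw['mtx'])
E
```

```text
cur [ 0.2821 -0.5572  0.248 ] yaw -63.15 tilt(6deg units) [-0.014  0.001  0.   ] q7 -0.08 clock 0.1
row x10: tx 3.556 ty -0.877 tz 0.983 wz -0.651
[0.57467117 0.15949137 0.012     ]
[0.47793349 0.13406065 0.012     ]
[ 0.54092585 -0.09780313  0.012     ]
[ 0.57312035 -0.07813812  0.115     ]
cam in tool [ 0.07113829  0.00023148 -0.13477204] [[ 8.36574562e-04 -9.63965098e-01 -2.66027424e-01]
 [ 9.99998506e-01  1.20876362e-03 -1.23533364e-03]
 [ 1.51238278e-03 -2.66025993e-01  9.63964669e-01]]
[[330.87120153   0.         324.48573737]
 [  0.         330.87120153 241.57063027]
 [  0.           0.           1.        ]]
```

Call:
{"fn": "step_arm", "kwargs": {
  "plan": [
    {"tx":3.55,"ty":-0.88,"tz":0.8,"wz":-0.65,"hand":0.8},
    {"tx":3.55,"ty":-0.88,"tz":0.8,"wz":-0.65,"hand":0.8},
    {"tx":3.55,"ty":-0.88,"tz":0.8,"wz":-0.65,"hand":0.8},
    {"tx":3.55,"ty":-0.88,"tz":0.8,"wz":-0.65,"hand":0.8},
    {"tx":3.55,"ty":-0.88,"tz":0.8,"wz":-0.65,"hand":0.8},
    {"tx":3.55,"ty":-0.88,"tz":0.8,"wz":-0.65,"hand":0.8},
    {"tx":3.55,"ty":-0.88,"tz":0.8,"wz":-0.65,"hand":0.8},
    {"tx":3.55,"ty":-0.88,"tz":0.8,"wz":-0.65,"hand":0.8},
    {"tx":3.55,"ty":-0.88,"tz":0.8,"wz":-0.65,"hand":0.8},
    {"tx":3.55,"ty":-0.88,"tz":0.8,"wz":-0.65,"hand":0.8}
  ],
  "force": 20
}}

```text
invalid input at $.plan[0]: expected keys wx, wy, wz, tx, ty, tz, hand
```

```bash
python3 - <<'E'
from h import *
goto((0.471,-0.2515,0.15),-24.1,4)
im,d,c=snap('wrist','w1')
hsv=cv2.cvtColor(im,cv2.COLOR_RGB2HSV)
m=cv2.inRange(hsv,(45,80,40),(85,255,255))
n,l,s,ce=cv2.connectedComponentsWithStats(m)
i=1+np.argmax(s[1:,4]);print(s[i])
r=cv2.minAreaRect(np.argwhere(l==i)[:,::-1].astype(np.float32))
W=np.array([onplane(c,*p,0.008) for p in cv2.boxPoints(r)]);print(W.round(4),W.mean(0))
for k in range(4):
    e=W[(k+1)%4]-W[k]; print(np.linalg.norm(e),np.degrees(np.arctan2(e[1],e[0])))
goto(W.mean(0)+[0,0,.142],-24.1,10)
E
```

```text
cur [ 0.2821 -0.5572  0.248 ] yaw -63.15 tilt(6deg units) [-0.014  0.001  0.   ] q7 -0.08 clock 0.1
row x4: tx 8.758 ty -2.640 tz 2.456 wz -1.627
[  94   29   67   44 2529]
[[ 0.3098 -0.2734  0.008 ]
 [ 0.3458 -0.266   0.008 ]
 [ 0.3725 -0.3291  0.008 ]
 [ 0.3371 -0.3383  0.008 ]] [ 0.34131777 -0.30167657  0.008     ]
0.036810010363289174 11.618947983771152
0.06849970837749449 -67.06763070989106
0.036597027442664576 -165.35554728524346
0.07044567512813753 112.83471186154273
cur [ 0.2822 -0.5573  0.2481] yaw -63.15 tilt(6deg units) [-0.011  0.001  0.   ] q7 -0.08 clock 0.15
row x10: tx 2.254 ty -1.438 tz 0.984 wz -0.651
```

View pics/w1.png

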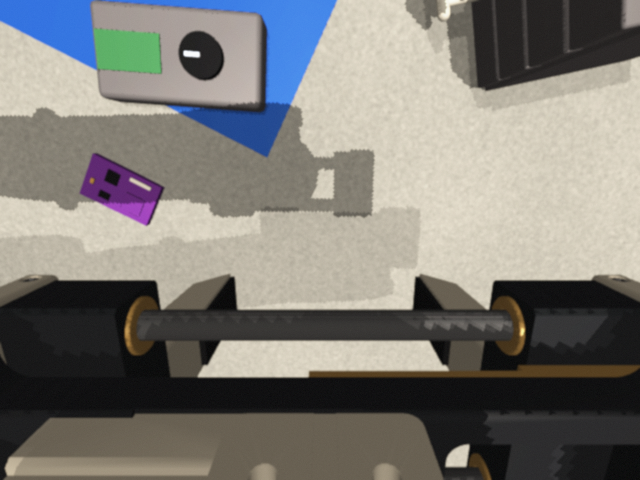

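The move was refused because every key is required. That wrist view shows only the meter, with its display at (128,52), so I discard its numbers and send the move again.

Call:
{"fn": "step_arm", "kwargs": {
  "plan": [
    {"wx":0,"wy":0,"tx":3.55,"ty":-0.88,"tz":0.8,"wz":-0.65,"hand":0.8},
    {"wx":0,"wy":0,"tx":3.55,"ty":-0.88,"tz":0.8,"wz":-0.65,"hand":0.8},
    {"wx":0,"wy":0,"tx":3.55,"ty":-0.88,"tz":0.8,"wz":-0.65,"hand":0.8},
    {"wx":0,"wy":0,"tx":3.55,"ty":-0.88,"tz":0.8,"wz":-0.65,"hand":0.8},
    {"wx":0,"wy":0,"tx":3.55,"ty":-0.88,"tz":0.8,"wz":-0.65,"hand":0.8},
    {"wx":0,"wy":0,"tx":3.55,"ty":-0.88,"tz":0.8,"wz":-0.65,"hand":0.8},
    {"wx":0,"wy":0,"tx":3.55,"ty":-0.88,"tz":0.8,"wz":-0.65,"hand":0.8},
    {"wx":0,"wy":0,"tx":3.55,"ty":-0.88,"tz":0.8,"wz":-0.65,"hand":0.8},
    {"wx":0,"wy":0,"tx":3.55,"ty":-0.88,"tz":0.8,"wz":-0.65,"hand":0.8},
    {"wx":0,"wy":0,"tx":3.55,"ty":-0.88,"tz":0.8,"wz":-0.65,"hand":0.8}
  ],
  "force": 20
}}

```text
clock: 0.98
position: [0.4714, -0.2505, 0.1683]
ee_rot: [2.634, 1.712, 0.0]
force: [0.6, -0.3, 0.9]
width: 0.801
```

```bash
python3 - <<'E'
from h import *
goto((0.471,-0.2515,0.15),-24.1,4)
im,d,c=snap('wrist','w2')
E
```

```text
cur [ 0.4714 -0.2505  0.1683] yaw -23.94 tilt(6deg units) [ 0.002 -0.001  0.   ] q7 -0.14 clock 0.9833
row x4: tx -0.027 ty 0.002 tz 0.457 wz 0.007
```

View pics/w2.png

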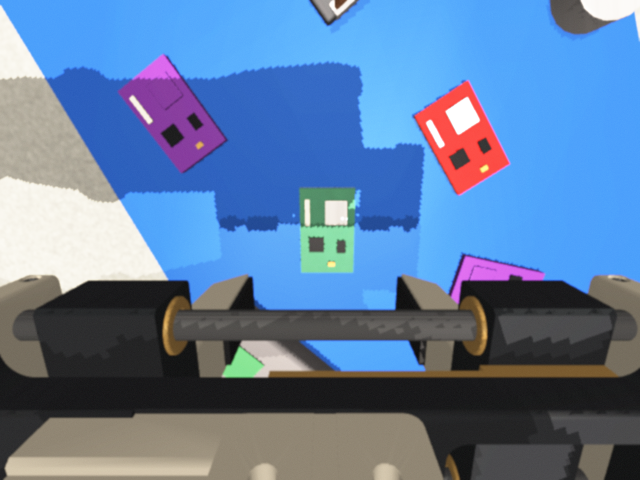

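The green board sits at (327,230), square with the jaws. I'll measure it here.

```bash
python3 - <<'E'
from h import *
im,d,c=load('w2')
hsv=cv2.cvtColor(im,cv2.COLOR_RGB2HSV)
m=cv2.inRange(hsv,(50,60,30),(88,255,255)); m[290:]=0
m[:, :285]=0;m[:,370:]=0
r=cv2.minAreaRect(np.argwhere(m>0)[:,::-1].astype(np.float32));print(r)
W=np.array([onplane(c,*p,0.008) for p in cv2.boxPoints(r)]);print(W.round(4),W.mean(0))
for k in range(4):
    e=W[(k+1)%4]-W[k]; print(np.linalg.norm(e),np.degrees(np.arctan2(e[1],e[0])))
P=cloud(c,d);print(P[260,310],P[240,340])
ctr=W.mean(0)
goto([ctr[0],ctr[1],.025],-24.1,10)
E
```

```text
((327.0, 229.5), (83.0, 54.0), 90.0)
[[ 0.4671 -0.2058  0.008 ]
 [ 0.5109 -0.2252  0.008 ]
 [ 0.4809 -0.2973  0.008 ]
 [ 0.4341 -0.2766  0.008 ]] [ 0.47324868 -0.25121339  0.008     ]
0.04781289049191935 -23.890343361629157
0.07813365710136831 -112.54454547681092
0.05118927814180324 156.12761971686044
0.07814335480465186 64.97947859970199
[ 0.44699888 -0.27097352  0.00616618] [ 0.48076491 -0.26391171  0.00820887]
cur [ 0.4729 -0.2416  0.1669] yaw -23.18 tilt(6deg units) [-0.026 -0.045  0.   ] q7 -0.14 clock 1.0333
row x10: tx -0.093 ty 0.046 tz 1.419 wz 0.015
```

Call:
{"fn": "step_arm", "kwargs": {
  "plan": [
    {"wx":0,"wy":0,"wz":0,"tx":0,"ty":0,"tz":2.5,"hand":0.8},
    {"wx":0,"wy":0,"wz":0,"tx":0,"ty":0,"tz":2.5,"hand":0.8},
    {"wx":0,"wy":0,"wz":0,"tx":0,"ty":0,"tz":2.5,"hand":0.8},
    {"wx":0,"wy":0,"wz":0,"tx":0,"ty":0,"tz":1.5,"hand":0.8},
    {"wx":0,"wy":0,"wz":0,"tx":0,"ty":0,"tz":0.5,"hand":0.8},
    {"wx":0,"wy":0,"wz":0,"tx":0,"ty":0,"tz":0,"hand":0.8},
    {"wx":0,"wy":0,"wz":0,"tx":0,"ty":0,"tz":0,"hand":0.8},
    {"wx":0,"wy":0,"wz":0,"tx":0,"ty":0,"tz":0,"hand":0.8},
    {"wx":0,"wy":0,"wz":0,"tx":0,"ty":0,"tz":0,"hand":0.8},
    {"wx":0,"wy":0,"wz":0,"tx":0,"ty":0,"tz":0,"hand":0.8}
  ]
}}

```text
clock: 1.87
position: [0.4713, -0.2526, 0.0747]
ee_rot: [2.636, 1.707, 0.001]
force: [-0.8, -0.1, 0.4]
width: 0.797
```

```bash
python3 - <<'E'
from h import *
im,d,c=snap('wrist','w3')
goto([.472,-.2513,.024],-24.5,1)
hsv=cv2.cvtColor(im,cv2.COLOR_RGB2HSV)
m=cv2.inRange(hsv,(50,60,30),(88,255,255))
n,l,s,ce=cv2.connectedComponentsWithStats(m);print(s[s[:,4]>50])
E
```

```text
cur [ 0.4712 -0.2525  0.0745] yaw -24.16 tilt(6deg units) [ 0.014  0.001 -0.   ] q7 -0.19 clock 1.9167
row x1: tx 0.143 ty 0.018 tz 5.053 wz 0.057
[[     0      0    640    480 300979]
 [   287    201     80    110   6221]]
```

View pics/w3.png

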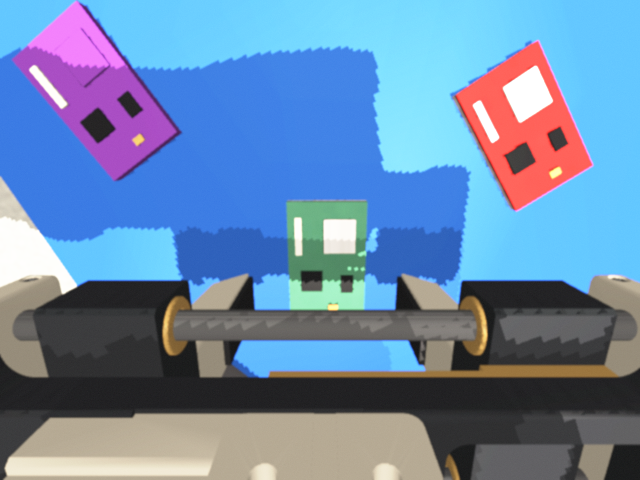

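The board (columns 287–367) lies midway between the fingers. I descend and grip.

Call:
{"fn": "step_arm", "kwargs": {
  "plan": [
    {"wx":0,"wy":0,"wz":0,"tx":0.1,"ty":0,"tz":1.5,"hand":0.8},
    {"wx":0,"wy":0,"wz":0,"tx":0,"ty":0,"tz":1.5,"hand":0.8},
    {"wx":0,"wy":0,"wz":0,"tx":0,"ty":0,"tz":1.2,"hand":0.8},
    {"wx":0,"wy":0,"wz":0,"tx":0,"ty":0,"tz":0.6,"hand":0.8},
    {"wx":0,"wy":0,"wz":0,"tx":0,"ty":0,"tz":0.2,"hand":0.8},
    {"wx":0,"wy":0,"wz":0,"tx":0,"ty":0,"tz":0,"hand":0.8},
    {"wx":0,"wy":0,"wz":0,"tx":0,"ty":0,"tz":0,"hand":0.4},
    {"wx":0,"wy":0,"wz":0,"tx":0,"ty":0,"tz":0,"hand":0.4},
    {"wx":0,"wy":0,"wz":0,"tx":0,"ty":0,"tz":0,"hand":0.4},
    {"wx":0,"wy":0,"wz":0,"tx":0,"ty":0,"tz":0,"hand":0.4}
  ],
  "force": 25
}}

```text
clock: 2.75
position: [0.4715, -0.2515, 0.0242]
ee_rot: [2.636, 1.707, 0.001]
force: [0.4, -0.6, 0.6]
width: 0.558
```

```bash
python3 - <<'E'
from h import *
goto([.472,-.2513,.19],-24.5,1);s=arm.observe();print(s['width']*92,s['force'])
E
```

```text
cur [ 0.4715 -0.2515  0.0242] yaw -24.15 tilt(6deg units) [ 0.01  0.   -0.  ] q7 -0.21 clock 2.75
row x1: tx 0.041 ty 0.053 tz -16.575 wz 0.058
51.34569130666745 [ 0.42448801 -0.60391821  0.64064752]
```

Call:
{"fn": "step_arm", "kwargs": {
  "plan": [
    {"wx":0,"wy":0,"wz":0,"tx":0,"ty":0,"tz":0,"hand":0.4},
    {"wx":0,"wy":0,"wz":0,"tx":0,"ty":0,"tz":0,"hand":0.4},
    {"wx":0,"wy":0,"wz":0,"tx":0,"ty":0,"tz":-0.5,"hand":0.4},
    {"wx":0,"wy":0,"wz":0,"tx":0,"ty":0,"tz":-1.5,"hand":0.4},
    {"wx":0,"wy":0,"wz":0,"tx":0,"ty":0,"tz":-3,"hand":0.4},
    {"wx":0,"wy":0,"wz":0,"tx":0,"ty":0,"tz":-3.5,"hand":0.4},
    {"wx":0,"wy":0,"wz":0,"tx":0,"ty":0,"tz":-3.5,"hand":0.4},
    {"wx":0,"wy":0,"wz":0,"tx":0,"ty":0,"tz":-3,"hand":0.4},
    {"wx":0,"wy":0,"wz":0,"tx":0,"ty":0,"tz":-2,"hand":0.4},
    {"wx":0,"wy":0,"wz":0,"tx":0,"ty":0,"tz":-1,"hand":0.4}
  ]
}}

```text
clock: 3.58
position: [0.4721, -0.2516, 0.207]
ee_rot: [2.634, 1.706, 0.003]
force: [0.7, 0.2, -1.1]
width: 0.543
```

```bash
python3 - <<'E'
from h import *
goto([.546,.075,.20],15,10);s=arm.observe();print(s['width']*92,s['force'])
E
```

```text
cur [ 0.4721 -0.2516  0.207 ] yaw -24.15 tilt(6deg units) [ 0.039  0.001 -0.   ] q7 -0.13 clock 3.5833
row x10: tx 3.394 ty 0.370 tz 0.067 wz -0.652
49.95167637187887 [ 0.68060715  0.23872617 -1.13134545]
```

```bash
python3 - <<'E'
from h import *
goto([.58,-.05,.26],15,8)
E
```

```text
cur [ 0.4721 -0.2516  0.207 ] yaw -24.15 tilt(6deg units) [ 0.039  0.001 -0.   ] q7 -0.13 clock 3.5833
row x8: tx 2.717 ty 1.053 tz -0.662 wz -0.816
```

Call:
{"fn": "step_arm", "kwargs": {
  "plan": [
    {"wx":0,"wy":0,"wz":-0.81,"tx":2.72,"ty":1.05,"tz":-0.66,"hand":0.4},
    {"wx":0,"wy":0,"wz":-0.81,"tx":2.72,"ty":1.05,"tz":-0.66,"hand":0.4},
    {"wx":0,"wy":0,"wz":-0.81,"tx":2.72,"ty":1.05,"tz":-0.66,"hand":0.4},
    {"wx":0,"wy":0,"wz":-0.81,"tx":2.72,"ty":1.05,"tz":-0.66,"hand":0.4},
    {"wx":0,"wy":0,"wz":-0.81,"tx":2.72,"ty":1.05,"tz":-0.66,"hand":0.4},
    {"wx":0,"wy":0,"wz":-0.81,"tx":2.72,"ty":1.05,"tz":-0.66,"hand":0.4},
    {"wx":0,"wy":0,"wz":-0.81,"tx":2.72,"ty":1.05,"tz":-0.66,"hand":0.4},
    {"wx":0,"wy":0,"wz":-0.81,"tx":2.72,"ty":1.05,"tz":-0.66,"hand":0.4},
    {"wx":0,"wy":0,"wz":0,"tx":0,"ty":0,"tz":0,"hand":0.4},
    {"wx":0,"wy":0,"wz":0,"tx":0,"ty":0,"tz":0,"hand":0.4}
  ]
}}

```text
clock: 4.42
position: [0.5794, -0.0473, 0.256]
ee_rot: [-1.913, -2.491, -0.0]
force: [-0.5, -1.2, -1.1]
width: 0.542
```

```bash
python3 - <<'E'
from h import *
snap('wrist','w4');goto([.58,-.05,.26],15,1)
snap('top','t4')
E
```

```text
cur [ 0.579  -0.0494  0.2556] yaw 14.77 tilt(6deg units) [-0.015 -0.003  0.   ] q7 0.08 clock 4.4667
row x1: tx -0.085 ty 0.078 tz -0.436 wz -0.038
```

View pics/w4.png

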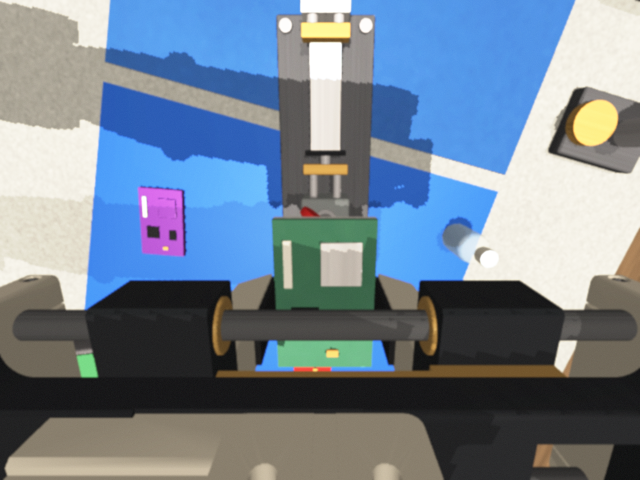

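The fixture is in view: sprung jaw at (325,31), white bed at (325,95), movable jaw at (325,170) with its pad at (325,153). The board is held square.

```bash
python3 - <<'E'
from h import *
im,d,c=load('w4')
P=cloud(c,d); hsv=cv2.cvtColor(im,cv2.COLOR_RGB2HSV)
# rough frame
a=np.radians(105.0); y=np.array([np.cos(a),np.sin(a)]); x=np.array([np.sin(a),-np.cos(a)])
o=np.array([.5456,.0757])
br=cv2.inRange(hsv,(12,90,80),(30,255,255)); 
def rep(n,m,zlo,zhi):
    q=P[(m>0)&(P[...,2]>zlo)&(P[...,2]<zhi)]
    if len(q)<5: print(n,'none');return
    L=np.c_[(q[:,:2]-o)@x,(q[:,:2]-o)@y,q[:,2]]*1e3
    print(n,len(q),'lo',np.percentile(L,2,0).round(1),'hi',np.percentile(L,98,0).round(1),'med',np.median(L,0).round(1))
M=np.zeros_like(br);M[10:45,290:365]=1; rep('sprung',br*M,.045,.07)
M[:]=0;M[160:180,295:355]=1; rep('jaw',br*M,.045,.07)
# bed
wh=((hsv[...,2]>90)&(hsv[...,1]<50)).astype(np.uint8);M[:]=0;M[44:150,300:350]=1;rep('bed',wh*M,.03,.05)
# base plate corners by dark mask
M[:]=0;M[5:215,265:390]=1;dk=(hsv[...,1]<60).astype(np.uint8);rep('base',dk*M,.006,.018)
# bed rect direction using plane
q=np.argwhere((wh*M>0)[44:150,300:350])
ys=[];xs=[]
for r in range(55,140,5):
    cols=np.where((wh[r,300:352]>0)&(P[r,300:352,2]>.03))[0]+300
    p1=onplane(c,cols.min()-.5,r,.04);p2=onplane(c,cols.max()+.5,r,.04);mid=(p1+p2)/2
    ys.append(mid[:2]);print(r,cols.min(),cols.max(),np.linalg.norm(p1-p2).round(4),((mid[:2]-o)@x*1e3).round(2),((mid[:2]-o)@y*1e3).round(1))
ys=np.array(ys);v=np.linalg.svd(ys-ys.mean(0))[2][0];print('bed angle',np.degrees(np.arctan2(v[1],v[0])))
# column profile at u=325
for r in range(12,182): 
    l=(P[r,325,:2]-o); 
    if r<48 or r>140: print(r,im[r,325],((l@y)*1e3).round(1),(P[r,325,2]*1e3).round(1))
E
```

```text
sprung 875 lo [-20.   42.4  46.4] hi [21.6 53.7 56.9] med [ 0.7 47.  55.2]
jaw 487 lo [-20.1 -78.3  55.5] hi [ 21.6 -68.6  58.5] med [  0.7 -73.4  57.1]
bed 3200 lo [-13.6 -52.3  37.2] hi [15.1 40.1 40.4] med [ 0.7 -3.2 38.8]
base 11299 lo [ -47.  -119.9    9.1] hi [48.6 70.9 15.6] med [  0.8 -15.8  10.8]
55 310 340 0.0295 0.69 31.9
60 310 340 0.0296 0.69 27.6
65 310 340 0.0297 0.69 23.3
70 310 340 0.0298 0.69 18.9
75 310 340 0.03 0.69 14.6
80 310 340 0.0301 0.7 10.1
85 310 340 0.0302 0.7 5.7
90 310 340 0.0303 0.7 1.2
95 310 340 0.0304 0.7 -3.3
100 310 340 0.0305 0.71 -7.9
105 311 340 0.0296 1.2 -12.4
110 311 340 0.0297 1.21 -17.1
115 311 340 0.0299 1.21 -21.7
120 311 339 0.029 0.71 -26.4
125 311 339 0.0291 0.72 -31.1
130 311 339 0.0292 0.72 -35.9
135 311 339 0.0293 0.72 -40.7
bed angle -74.83510880181095
12 [223 218 209] 62.5 54.5
13 [139 133 124] 62.5 52.3
14 [120 113 107] 62.4 50.4
15 [126 119 111] 62.8 46.9
16 [128 120 112] 62.7 44.9
17 [129 123 115] 62.8 42.3
18 [128 121 114] 62.1 42.0
19 [126 119 112] 62.4 38.6
20 [124 118 112] 62.5 36.0
21 [142 125 108] 62.7 33.0
22 [222 182 1
[... 1146 characters left out ...]
192 184 176] -62.0 52.2
158 [197 189 182] -63.0 53.3
159 [194 186 179] -64.0 51.1
160 [194 187 179] -64.9 53.0
161 [194 186 181] -65.9 52.9
162 [193 185 178] -66.8 53.1
163 [188 175 162] -67.8 51.3
164 [194 163 123] -68.7 55.6
165 [215 168  93] -69.6 57.1
166 [225 174  88] -70.5 56.6
167 [226 175  87] -71.5 56.2
168 [228 179  91] -72.4 57.8
169 [228 178  89] -73.5 55.9
170 [228 178  89] -74.3 57.9
171 [227 177  90] -75.3 58.2
172 [222 171  86] -76.4 56.6
173 [204 156  78] -77.2 57.7
174 [160 123  72] -78.3 57.2
175 [108  94  78] -82.3 11.6
176 [90 86 84] -83.6 9.2
177 [87 85 82] -84.6 11.1
178 [89 87 85] -85.7 10.9
179 [86 82 81] -86.8 10.7
180 [88 85 83] -88.0 10.2
181 [89 85 84] -88.9 12.4
```

```bash
python3 - <<'E'
from h import *
im,d,c=load('w4')
hsv=cv2.cvtColor(im,cv2.COLOR_RGB2HSV)
m=cv2.inRange(hsv,(50,60,30),(88,255,255));m[:,:262]=0;m[:,390:]=0;m[:200]=0
ys,xs=np.where(m>0);print(ys.min(),ys.max(),np.percentile(xs[(ys>220)&(ys<270)],[1,99]))
p=np.array([.5794,-.0473,.2556])
from numpy import *
a=radians(104.8)
for v in(ys.min(),ys.max()+1):
    w=onplane(c,325,v,.240);print('along tool x from TCP mm',((w-p)[:2]@[cos(a),sin(a)]*1e3))
for v in (225,270):
    xx=xs[ys==v];print([(( onplane(c,u,v,.240)-p)[:2]@[sin(a),-cos(a)]*1e3).round(1) for u in (xx.min(),xx.max()+1)])
y=array([cos(radians(105.1)),sin(radians(105.1))]);x=array([y[1],-y[0]])
O=array([.5456,.0783]);print('seat',O,O-.004*y)
t=O-.004*y
goto([t[0],t[1],.256],15.1,6)
E
```

```text
219 366 [274. 375.]
along tool x from TCP mm 40.6642432256356
along tool x from TCP mm -38.68956964753753
[np.float64(-24.5), np.float64(24.0)]
[np.float64(-24.3), np.float64(24.0)]
seat [0.5456 0.0783] [0.54664202 0.07443811]
cur [ 0.5789 -0.0505  0.2556] yaw 14.66 tilt(6deg units) [-0.018  0.001  0.   ] q7 0.08 clock 4.5167
row x6: tx 2.151 ty 0.015 tz -0.008 wz -0.012
```

Call:
{"fn": "step_arm", "kwargs": {
  "plan": [
    {"wx":0,"wy":0,"wz":0,"tx":1,"ty":0,"tz":0,"hand":0.4},
    {"wx":0,"wy":0,"wz":-0.06,"tx":2.5,"ty":0,"tz":0,"hand":0.4},
    {"wx":0,"wy":0,"wz":0,"tx":3,"ty":0.05,"tz":0,"hand":0.4},
    {"wx":0,"wy":0,"wz":0,"tx":3,"ty":0.05,"tz":1,"hand":0.4},
    {"wx":0,"wy":0,"wz":0,"tx":2.3,"ty":0,"tz":3,"hand":0.4},
    {"wx":0,"wy":0,"wz":0,"tx":1,"ty":0,"tz":3.5,"hand":0.4},
    {"wx":0,"wy":0,"wz":0,"tx":0,"ty":0,"tz":3.5,"hand":0.4},
    {"wx":0,"wy":0,"wz":0,"tx":0,"ty":0,"tz":3,"hand":0.4},
    {"wx":0,"wy":0,"wz":0,"tx":0,"ty":0,"tz":1.2,"hand":0.4},
    {"wx":0,"wy":0,"wz":0,"tx":0,"ty":0,"tz":0,"hand":0.4}
  ]
}}

```text
clock: 5.35
position: [0.5452, 0.0732, 0.1018]
ee_rot: [-1.91, -2.49, 0.007]
force: [0.1, -0.5, 0.2]
width: 0.541
```

```bash
python3 - <<'E'
from h import *
snap('wrist','w5');goto([.5469,.0735,.0645],15.1,1)
E
```

```text
cur [0.5466 0.0736 0.1039] yaw 15.04 tilt(6deg units) [-0.025 -0.001  0.   ] q7 -0.25 clock 5.4
row x1: tx -0.022 ty 0.038 tz 3.940 wz -0.011
```

View pics/w5.png

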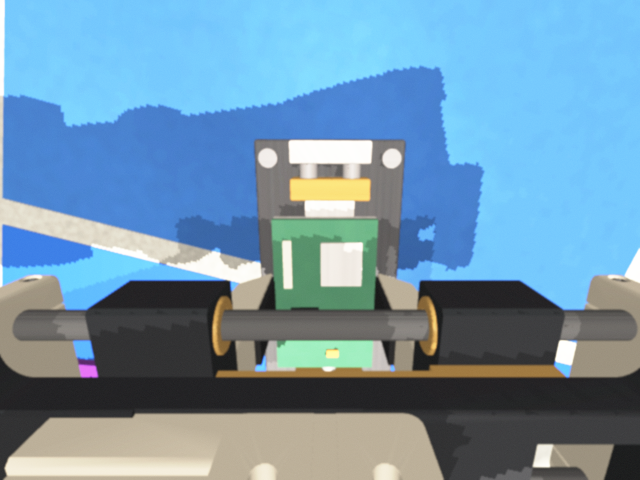

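```bash
python3 - <<'E'
from h import *
from numpy import *
im,d,c=load('w5');s=arm.observe();hsv=cv2.cvtColor(im,cv2.COLOR_RGB2HSV)
a=radians(105.1);y=array([cos(a),sin(a)]);x=array([y[1],-y[0]]);O=array([.5456,.0783])
br=cv2.inRange(hsv,(12,90,80),(30,255,255));ys,xs=where(br[170:210,280:380]>0);print(ys.min()+170,ys.max()+170,xs.min()+280,xs.max()+280)
for r in range(176,222): print(r,im[r,312],end=' ') if r>192 else 0
print()
for u,v,z in((330,194,.057),(290,190,.057),(370.5,190,.057),(325,217,.087),(274,240,.087),(376,240,.087)): 
    w=onplane(c,u,v,z)[:2]-O; print(u,v,(w@x*1e3).round(1),(w@y*1e3).round(1))
E
```

```text
Traceback (most recent call last):
FileNotFoundError: [Errno 2] No such file or directory: 'w5'
```

```bash
python3 - <<'E'
from numpy import *
from h import *
im,d,c=load('w5');s=arm.observe();hsv=cv2.cvtColor(im,cv2.COLOR_RGB2HSV)
a=radians(105.1);y=array([cos(a),sin(a)]);x=array([y[1],-y[0]]);O=array([.5456,.0783])
for r in range(193,222): print(r,im[r,312],end=' ')
print()
for u,v,z in((330,200.5,.057),(290,190,.057),(370.5,190,.057),(325,217,.087),(274,240,.087),(376,240,.087)): 
    w=onplane(c,u,v,z)[:2]-O; print(u,v,(w@x*1e3).round(1),(w@y*1e3).round(1))
E
```

```text
193 [251 226 124] 194 [251 226 122] 195 [251 226 122] 196 [251 228 125] 197 [252 228 125] 198 [251 227 125] 199 [250 226 138] 200 [250 239 206] 201 [254 253 251] 202 [255 254 254] 203 [255 254 253] 204 [255 254 253] 205 [255 254 253] 206 [255 254 253] 207 [255 254 253] 208 [254 253 251] 209 [251 248 244] 210 [247 242 237] 211 [246 242 236] 212 [247 242 237] 213 [246 242 236] 214 [247 242 236] 215 [244 239 234] 216 [233 225 215] 217 [197 189 178] 218 [146 154 136] 219 [105 147 115] 220 [104 170 127] 221 [113 184 138] 
330 200.5 0.7 40.3
290 190 -20.9 45.9
370.5 190 22.5 46.0
325 217 -1.9 37.0
274 240 -25.8 26.0
376 240 22.0 26.1
```

Call:
{"fn": "step_arm", "kwargs": {
  "plan": [
    {"wx":0,"wy":0,"wz":0,"tx":0,"ty":0.1,"tz":0,"hand":0.4},
    {"wx":0,"wy":0,"wz":0,"tx":0,"ty":0,"tz":1,"hand":0.4},
    {"wx":0,"wy":0,"wz":0,"tx":0,"ty":0,"tz":1,"hand":0.4},
    {"wx":0,"wy":0,"wz":0,"tx":0,"ty":0,"tz":0.8,"hand":0.4},
    {"wx":0,"wy":0,"wz":0,"tx":0,"ty":0,"tz":0.5,"hand":0.4},
    {"wx":0,"wy":0,"wz":0,"tx":0,"ty":0,"tz":0.2,"hand":0.4},
    {"wx":0,"wy":0,"wz":0,"tx":0,"ty":0,"tz":0,"hand":0.4},
    {"wx":0,"wy":0,"wz":0,"tx":0,"ty":0,"tz":0,"hand":0.4},
    {"wx":0,"wy":0,"wz":0,"tx":0,"ty":0,"tz":0,"hand":0.4},
    {"wx":0,"wy":0,"wz":0,"tx":0,"ty":0,"tz":0,"hand":0.4}
  ]
}}

```text
clock: 6.23
position: [0.5485, 0.0746, 0.0699]
ee_rot: [1.91, 2.494, 0.001]
force: [-0.7, -0.0, -0.8]
width: 0.535
```

```bash
python3 - <<'E'
from h import *
goto([.5469,.0735,.0645],15.1,1);print(arm.observe()['force'])
E
```

```text
cur [0.5485 0.0746 0.0699] yaw 15.10 tilt(6deg units) [ 0.006  0.001 -0.   ] q7 -0.28 clock 6.2333
row x1: tx -0.060 ty -0.185 tz 0.536 wz -0.001
[-0.73830813 -0.01439707 -0.84714356]
```

Call:
{"fn": "step_arm", "kwargs": {
  "plan": [
    {"wx":0,"wy":0,"wz":0,"tx":0,"ty":-0.1,"tz":0.2,"hand":0.4},
    {"wx":0,"wy":0,"wz":0,"tx":-0.05,"ty":0,"tz":0.2,"hand":0.4},
    {"wx":0,"wy":0,"wz":0,"tx":0,"ty":0,"tz":0.1,"hand":0.4},
    {"wx":0,"wy":0,"wz":0,"tx":0,"ty":0,"tz":0,"hand":0.4},
    {"wx":0,"wy":0,"wz":0,"tx":0,"ty":0,"tz":0,"hand":0.4},
    {"wx":0,"wy":0,"wz":0,"tx":0,"ty":0,"tz":0,"hand":0.4},
    {"wx":0,"wy":0,"wz":0,"tx":0,"ty":0,"tz":0,"hand":0.4},
    {"wx":0,"wy":0,"wz":0,"tx":0,"ty":0,"tz":0,"hand":0.4},
    {"wx":0,"wy":0,"wz":0,"tx":0,"ty":0,"tz":0,"hand":0.4},
    {"wx":0,"wy":0,"wz":0,"tx":0,"ty":0,"tz":0,"hand":0.4}
  ]
}}

```text
clock: 7.07
position: [0.5475, 0.0737, 0.0645]
ee_rot: [1.91, 2.494, -0.0]
force: [-0.1, 0.0, 0.0]
width: 0.54
```

```bash
python3 - <<'E'
from h import *
goto([.5469,.0735,.0645],15.1,1);print(arm.observe()['force'])
E
```

```text
cur [0.5475 0.0737 0.0645] yaw 15.10 tilt(6deg units) [ 0.001  0.001 -0.   ] q7 -0.28 clock 7.0667
row x1: tx -0.004 ty -0.061 tz 0.004 wz -0.001
[-0.0640672   0.0267441   0.00382418]
```

Call:
{"fn": "step_arm", "kwargs": {
  "plan": [
    {"wx":0,"wy":0,"wz":0,"tx":0,"ty":0,"tz":0.06,"hand":0.4},
    {"wx":0,"wy":0,"wz":0,"tx":0,"ty":0,"tz":0,"hand":0.4},
    {"wx":0,"wy":0,"wz":0,"tx":0,"ty":0,"tz":0,"hand":0.62},
    {"wx":0,"wy":0,"wz":0,"tx":0,"ty":0,"tz":0,"hand":0.72},
    {"wx":0,"wy":0,"wz":0,"tx":0,"ty":0,"tz":0,"hand":0.72},
    {"wx":0,"wy":0,"wz":0,"tx":0,"ty":0,"tz":0,"hand":0.72},
    {"wx":0,"wy":0,"wz":0,"tx":0,"ty":0,"tz":-0.5,"hand":0.72},
    {"wx":0,"wy":0,"wz":0,"tx":0,"ty":0,"tz":-2,"hand":0.72},
    {"wx":0,"wy":0,"wz":0,"tx":0,"ty":0,"tz":-4,"hand":0.72},
    {"wx":0,"wy":0,"wz":0,"tx":0,"ty":0,"tz":-4,"hand":0.72}
  ]
}}

```text
clock: 7.9
position: [0.5462, 0.0736, 0.1694]
ee_rot: [-1.908, -2.492, 0.003]
force: [1.0, -0.1, -0.2]
width: 0.72
```

```bash
python3 - <<'E'
from h import *
goto([.584,-.093,.25],15.1,6);print(arm.observe()['force'])
E
```

```text
cur [0.5462 0.0736 0.1694] yaw 15.12 tilt(6deg units) [-0.031 -0.007  0.   ] q7 -0.20 clock 7.9
row x6: tx -2.844 ty -0.120 tz -1.346 wz 0.001
[ 1.0476284  -0.12018992 -0.24741092]
```

Call:
{"fn": "step_arm", "kwargs": {
  "plan": [
    {"wx":0,"wy":0,"wz":0,"tx":0,"ty":0,"tz":-3,"hand":0.5},
    {"wx":0,"wy":0,"wz":0,"tx":-1.5,"ty":0,"tz":-3,"hand":0.22},
    {"wx":0,"wy":0,"wz":0,"tx":-3.5,"ty":0,"tz":-2,"hand":0.22},
    {"wx":0,"wy":0,"wz":0,"tx":-3.5,"ty":0,"tz":0,"hand":0.22},
    {"wx":0,"wy":0,"wz":0,"tx":-3.5,"ty":0,"tz":0,"hand":0.22},
    {"wx":0,"wy":0,"wz":0,"tx":-3.5,"ty":0,"tz":0,"hand":0.22},
    {"wx":0,"wy":0,"wz":0,"tx":-2.5,"ty":0,"tz":0,"hand":0.22},
    {"wx":0,"wy":0,"wz":0,"tx":-1,"ty":0,"tz":0,"hand":0.22},
    {"wx":0,"wy":0,"wz":0,"tx":0,"ty":0,"tz":0,"hand":0.22},
    {"wx":0,"wy":0,"wz":0,"tx":0,"ty":0,"tz":0,"hand":0.22}
  ]
}}

```text
clock: 8.73
position: [0.5967, -0.1088, 0.2489]
ee_rot: [-1.91, -2.493, -0.001]
force: [0.6, 0.6, -0.1]
width: 0.221
```

```bash
python3 - <<'E'
from h import *
goto([.584,-.093,.25],15.1,6);snap('wrist','w6')
E
```

```text
cur [ 0.5967 -0.1088  0.2489] yaw 15.09 tilt(6deg units) [ 0.   -0.01  0.  ] q7 0.18 clock 8.7333
row x6: tx 0.309 ty -0.136 tz -0.018 wz -0.000
```

View pics/w6.png

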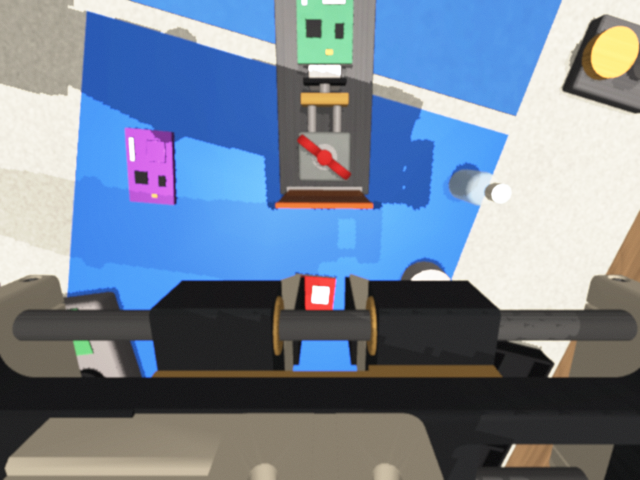

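The board lies between the jaws around (325,30). The red wings run from (300,139) to (350,177), with their axis near (325,158). The guard's top edge is at row 205.

```bash
cat > wing.py <<'E'
from numpy import *
from h import *
def wing(im,c,box):
    hsv=cv2.cvtColor(im,cv2.COLOR_RGB2HSV)
    m=cv2.inRange(hsv,(0,140,110),(5,255,255))|cv2.inRange(hsv,(174,140,110),(180,255,255))
    M=zeros_like(m);M[box[1]:box[3],box[0]:box[2]]=1;m*=M
    n,l,s,ce=cv2.connectedComponentsWithStats(m);i=1+argmax(s[1:,4])
    q=argwhere(l==i)[:,::-1]
    W=array([onplane(c,u,v,.097)[:2] for u,v in q])
    r=cv2.minAreaRect((W*1e3).astype(float32));print(s[i],'rect mm',r)
    b=cv2.boxPoints(r);e=[b[1]-b[0],b[2]-b[1]];e=max(e,key=lambda k:linalg.norm(k))
    ang=degrees(arctan2(e[1],e[0]));ang=(ang+90)%180-90
    print('centre',array(r[0])/1e3,'wing angle',ang,'pca',end=' ')
    v=linalg.svd(W-W.mean(0))[2][0];print(degrees(arctan2(v[1],v[0])))
    return array(r[0])/1e3,ang
if __name__=='__main__':
    im,d,c=load('w6')
    wing(im,c,(285,125,365,186))
    a=radians(105.1);y=array([cos(a),sin(a)]);x=array([y[1],-y[0]]);O=array([.5456,.0783])
    print('expected axis',O-.128*y)
    for u in(277,374):print('guard outer?',(onplane(c,u,208,.115)[:2]-O)@c_[x,y]*1e3)
    print('guard inner',(onplane(c,325,203,.115)[:2]-O)@y*1e3)
    hsv=cv2.cvtColor(im,cv2.COLOR_RGB2HSV);P=cloud(c,d)
    for r in range(184,212): print(r,im[r,312],((P[r,312,:2]-O)@y*1e3).round(1),(P[r,312,2]*1e3).round(1))
    for r in range(60,84,2): print(r,im[r,330],((P[r,330,:2]-O)@y*1e3).round(1),(P[r,330,2]*1e3).round(1))
E
python3 wing.py
```

```text
[297 135  54  44 603] rect mm ((578.6196899414062, -45.0385627746582), (11.736178398132324, 52.48660659790039), 62.145790100097656)Traceback (most recent call last):
  File "wing.py", line 18, in <module>
    wing(im,c,(285,125,365,186))
    ~~~~^^^^^^^^^^^^^^^^^^^^^^^^
  File "wing.py", line 11, in wing
    b=cv2.boxPoints(r);e=[b[1]-b[0],b[2]-b[1]];e=max(e,key=lambda k:linalg.norm(k))
                                                 ~~~^^^^^^^^^^^^^^^^^^^^^^^^^^^^^^^
TypeError: max() got an unexpected keyword argument 'key'
```

```bash
sed -i 's/e=max(e,key=lambda k:linalg.norm(k))/e=sorted(e,key=lambda k:-linalg.norm(k))[0]/' wing.py
python3 wing.py
```

```text
[297 135  54  44 603] rect mm ((578.6196899414062, -45.0385627746582), (11.736178398132324, 52.48660659790039), 62.145790100097656)
centre [ 0.57861969 -0.04503856] wing angle -27.854187 pca -22.426837312832824
expected axis [ 0.57894458 -0.0452805 ]
guard outer? [ -38.70308616 -167.85135588]
guard outer? [  40.7700804  -167.78579101]
guard inner -163.70349516048913
184 [88 85 84] -158.2 10.5
185 [98 93 93] -159.3 11.1
186 [135 128 124] -160.3 11.5
187 [178 169 163] -161.5 11.3
188 [183 172 165] -162.6 11.1
189 [155 136 125] -163.6 12.2
190 [112  83  67] -163.8 20.6
191 [93 57 38] -163.8 29.3
192 [90 54 33] -163.8 39.0
193 [87 51 30] -163.8 47.5
194 [84 49 28] -163.9 54.5
195 [81 47 30] -163.9 62.6
196 [74 43 29] -163.7 71.3
197 [70 42 29] -164.0 76.4
198 [72 43 30] -163.8 84.3
199 [70 42 30] -164.0 89.6
200 [73 45 31] -163.9 96.7
201 [90 49 30] -163.9 102.3
202 [141  68  34] -163.7 109.7
203 [204  99  47] -164.0 113.4
204 [235 120  57] -164.6 114.4
205 [241 129  61] -165.8 112.1
206 [241 128  60] -166.4 113.9
207 [233 123  83] -167.2 113.6
208 [185 130 169] -187.1 -0.3
209 [124 156 240] -188.2 -0.3
210 [102 171 249] -189.5 -0.7
211 [100 173 249] -190.8 -1.6
60 [143 228 174] -41.8 45.4
62 [128 209 155] -44.1 48.0
64 [167 171 159] -44.5 42.9
66 [255 255 255] -45.3 38.9
68 [255 255 255] -47.0 38.6
70 [255 255 255] -48.5 37.9
72 [251 250 251] -50.3 38.2
74 [241 235 229] -123.0 383.8
76 [234 226 215] -54.0 39.2
78 [93 88 84] -58.7 54.6
80 [34 34 35] -60.5 55.1
82 [27 28 27] -62.1 54.8
```

```bash
python3 - <<'E'
from numpy import *
from h import *
im,d,c=load('w6')
cv2.imwrite('pics/w6c.png',cv2.resize(cv2.cvtColor(im[120:215,270:380],cv2.COLOR_RGB2BGR),None,fx=6,fy=6,interpolation=cv2.INTER_CUBIC))
P=cloud(c,d);hsv=cv2.cvtColor(im,cv2.COLOR_RGB2HSV)
m=cv2.inRange(hsv,(0,140,110),(5,255,255))|cv2.inRange(hsv,(174,140,110),(180,255,255))
ax=array([.5789,-.0453])
q=argwhere(m[125:186,285:365]>0)+[125,285]
W=array([onplane(c,u,v,.097)[:2] for v,u in q])-ax
r=linalg.norm(W,axis=1)
for s in(-1,1):
    k=(r>.016)&(r<.03)&(sign(W[:,0])==s); mu=W[k].mean(0);print(k.sum(),mu,degrees(arctan2(*(mu*s)[::-1])))
goto([ax[0],ax[1],.25],64.5,10)
E
```

```text
118 [-0.0196628   0.00811307] -22.421539296302118
103 [ 0.01920809 -0.00797134] -22.53841626709222
cur [ 0.5967 -0.1077  0.2491] yaw 15.20 tilt(6deg units) [ 0.002 -0.012  0.   ] q7 0.18 clock 8.7833
row x10: tx 0.622 ty 0.245 tz -0.009 wz -0.822
```

View pics/w6c.png

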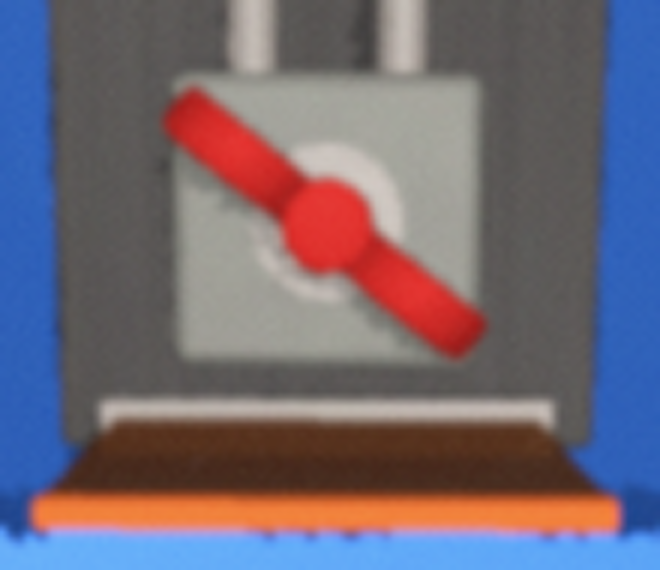

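```bash
python3 - <<'E'
from numpy import *
from h import *
im,d,c=load('w6');P=cloud(c,d)
for r in range(154,164): print(r,(P[r,316:336,2]*1e3).round(0))
goto([.5789,-.0453,.17],67.5,9)
E
```

```text
154 [92. 90. 90. 89. 92. 91. 91. 91. 92. 91. 91. 91. 90. 90. 90. 90. 80. 59.
 58. 59.]
155 [91. 91. 92. 90. 92. 91. 92. 90. 91. 92. 90. 91. 91. 90. 91. 91. 79. 60.
 58. 58.]
156 [90. 91. 89. 91. 91. 90. 91. 90. 91. 90. 91. 91. 90. 91. 90. 91. 79. 59.
 60. 58.]
157 [78. 90. 90. 91. 90. 91. 91. 90. 90. 91. 89. 90. 90. 90. 90. 90. 81. 59.
 59. 58.]
158 [79. 91. 90. 92. 92. 90. 90. 91. 90. 91. 90. 90. 92. 90. 91. 91. 89. 59.
 59. 59.]
159 [ 77.  89.  91.  91.  91.  92.  91.  90. 384.  93.  90.  90.  90.  91.
  91.  90.  90.  90.  59.  59.]
160 [80. 90. 90. 91. 91. 91. 91. 91. 90. 92. 92. 92. 90. 91. 91. 90. 90. 91.
 92. 90.]
161 [58. 88. 90. 91. 90. 92. 90. 91. 92. 92. 91. 91. 91. 91. 90. 91. 93. 91.
 92. 93.]
162 [60. 79. 89. 90. 91. 91. 90. 91. 90. 92. 92. 91. 91. 89. 91. 93. 94. 93.
 93. 94.]
163 [59. 60. 80. 91. 90. 91. 90. 90. 91. 91. 89. 91. 91. 91. 91. 93. 92. 94.
 95. 95.]
cur [ 0.5967 -0.1077  0.2491] yaw 15.20 tilt(6deg units) [ 0.002 -0.012  0.   ] q7 0.18 clock 8.7833
row x9: tx 0.688 ty 0.285 tz 0.879 wz -0.969
```

Call:
{"fn": "step_arm", "kwargs": {
  "plan": [
    {"wx":0,"wy":0,"wz":-0.97,"tx":0.69,"ty":0.285,"tz":0.8,"hand":0.28},
    {"wx":0,"wy":0,"wz":-0.97,"tx":0.69,"ty":0.285,"tz":0.8,"hand":0.28},
    {"wx":0,"wy":0,"wz":-0.97,"tx":0.69,"ty":0.285,"tz":0.8,"hand":0.28},
    {"wx":0,"wy":0,"wz":-0.97,"tx":0.69,"ty":0.285,"tz":0.8,"hand":0.28},
    {"wx":0,"wy":0,"wz":-0.97,"tx":0.69,"ty":0.285,"tz":0.8,"hand":0.28},
    {"wx":0,"wy":0,"wz":-0.97,"tx":0.69,"ty":0.285,"tz":0.8,"hand":0.28},
    {"wx":0,"wy":0,"wz":-0.97,"tx":0.69,"ty":0.285,"tz":0.8,"hand":0.28},
    {"wx":0,"wy":0,"wz":-0.97,"tx":0.69,"ty":0.285,"tz":0.8,"hand":0.28},
    {"wx":0,"wy":0,"wz":-0.97,"tx":0.69,"ty":0.285,"tz":0.8,"hand":0.28},
    {"wx":0,"wy":0,"wz":0,"tx":0,"ty":0,"tz":0,"hand":0.28}
  ]
}}

```text
clock: 9.62
position: [0.5771, -0.0436, 0.1759]
ee_rot: [-0.598, -3.081, -0.001]
force: [-0.7, 0.9, -0.6]
width: 0.281
```

```bash
python3 - <<'E'
from h import *
goto([.5789,-.0453,.13],67.5,1);snap('wrist','w7')
E
```

```text
cur [ 0.5771 -0.0436  0.1759] yaw 68.04 tilt(6deg units) [ 0.003 -0.027  0.   ] q7 0.85 clock 9.6167
row x1: tx -0.239 ty -0.092 tz 4.594 wz 0.090
```

View pics/w7.png

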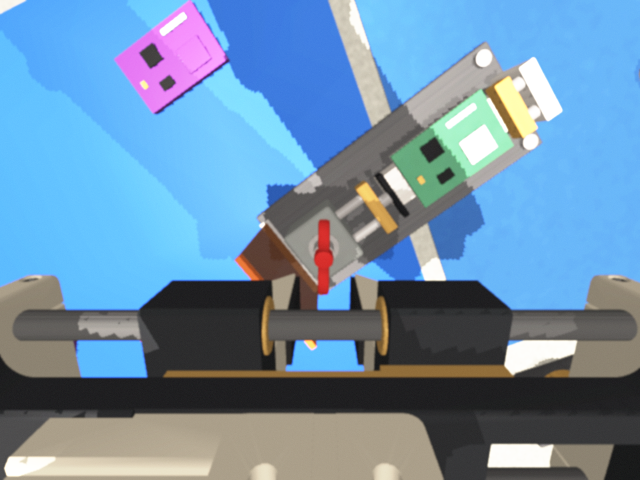

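The wings (column 323, rows 222–293) line up with the tool's x axis and are centred between the fingers. The board lies square on the bed. I go down above the wings and check again.

Call:
{"fn": "step_arm", "kwargs": {
  "plan": [
    {"wx":0,"wy":0,"wz":0.08,"tx":-0.1,"ty":0,"tz":1,"hand":0.28},
    {"wx":0,"wy":0,"wz":0,"tx":0,"ty":0,"tz":1.2,"hand":0.28},
    {"wx":0,"wy":0,"wz":0,"tx":0,"ty":0,"tz":1,"hand":0.28},
    {"wx":0,"wy":0,"wz":0,"tx":0,"ty":0,"tz":0.6,"hand":0.28},
    {"wx":0,"wy":0,"wz":0,"tx":0,"ty":0,"tz":0,"hand":0.28},
    {"wx":0,"wy":0,"wz":0,"tx":0,"ty":0,"tz":0,"hand":0.28},
    {"wx":0,"wy":0,"wz":0,"tx":0,"ty":0,"tz":0,"hand":0.28},
    {"wx":0,"wy":0,"wz":0,"tx":0,"ty":0,"tz":0,"hand":0.28},
    {"wx":0,"wy":0,"wz":0,"tx":0,"ty":0,"tz":0,"hand":0.28},
    {"wx":0,"wy":0,"wz":0,"tx":0,"ty":0,"tz":0,"hand":0.28}
  ]
}}

```text
clock: 10.5
position: [0.5803, -0.0477, 0.1393]
ee_rot: [0.627, 3.078, 0.0]
force: [-0.3, 1.0, 0.3]
width: 0.28
```

```bash
python3 - <<'E'
from h import *
goto([.5789,-.0453,.10],67.5,1);s=arm.observe();print(s['force'],s['ft_torque'])
snap('wrist','w8');snap('scene','s8')
im=cv2.imread('pics/s8.png');cv2.imwrite('pics/s8c.png',cv2.resize(im[200:310,230:380],None,fx=5,fy=5,interpolation=cv2.INTER_CUBIC))
E
```

```text
cur [ 0.5803 -0.0477  0.1393] yaw 66.98 tilt(6deg units) [ 0.002  0.006 -0.   ] q7 0.81 clock 10.5
row x1: tx 0.222 ty 0.170 tz 3.931 wz -0.086
[-0.32894098  0.96792729  0.2882543 ] [ 0.06416271 -0.10967525  0.02114729]
```

View pics/w8.png

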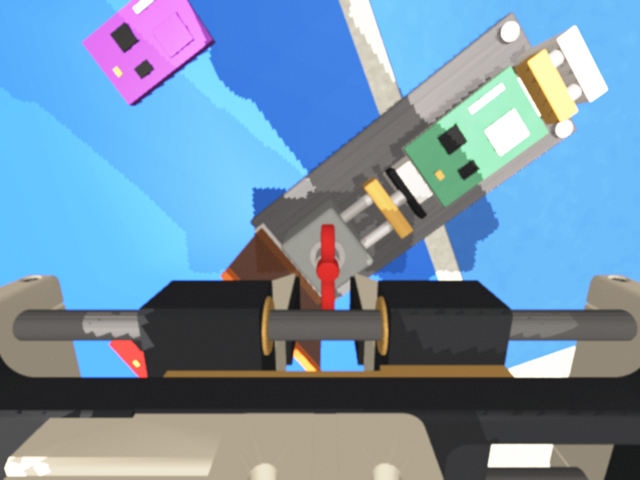

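View pics/s8c.png

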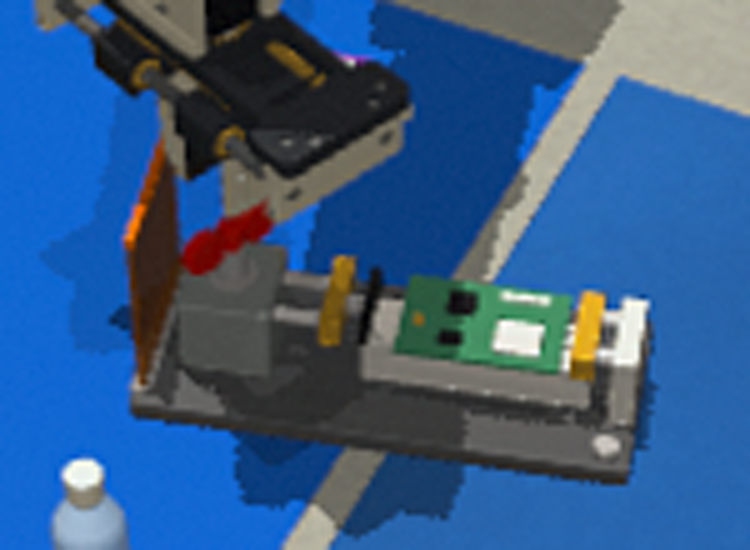

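Both views agree: the board is flat and square, and the wings sit between the fingers. I apply the small sideways correction first, then lower.

Call:
{"fn": "step_arm", "kwargs": {
  "plan": [
    {"wx":0,"wy":0,"wz":-0.09,"tx":0.2,"ty":0.17,"tz":0,"hand":0.28},
    {"wx":0,"wy":0,"wz":0,"tx":0,"ty":0,"tz":0.6,"hand":0.28},
    {"wx":0,"wy":0,"wz":0,"tx":0,"ty":0,"tz":0.8,"hand":0.28},
    {"wx":0,"wy":0,"wz":0,"tx":0,"ty":0,"tz":0.8,"hand":0.28},
    {"wx":0,"wy":0,"wz":0,"tx":0,"ty":0,"tz":0.6,"hand":0.28},
    {"wx":0,"wy":0,"wz":0,"tx":0,"ty":0,"tz":0.4,"hand":0.28},
    {"wx":0,"wy":0,"wz":0,"tx":0,"ty":0,"tz":0.2,"hand":0.28},
    {"wx":0,"wy":0,"wz":0,"tx":0,"ty":0,"tz":0,"hand":0.28},
    {"wx":0,"wy":0,"wz":0,"tx":0,"ty":0,"tz":0,"hand":0.28},
    {"wx":0,"wy":0,"wz":0,"tx":0,"ty":0,"tz":0,"hand":0.28}
  ]
}}

```text
clock: 11.43
position: [0.5791, -0.0453, 0.1052]
ee_rot: [0.612, 3.081, 0.0]
force: [-0.3, -0.3, -0.1]
width: 0.281
```

```bash
python3 - <<'E'
from h import *
goto([.5789,-.0453,.10],67.5,1);s=arm.observe();print(s['force'],s['ft_torque'])
E
```

```text
cur [ 0.5791 -0.0453  0.1052] yaw 67.54 tilt(6deg units) [ 0.002  0.005 -0.   ] q7 0.78 clock 11.4333
row x1: tx 0.019 ty -0.009 tz 0.523 wz 0.006
[-0.27657891 -0.33859667 -0.07002951] [ 0.07666325 -0.22974085  0.00109339]
```

Call:
{"fn": "step_arm", "kwargs": {
  "plan": [
    {"wx":0,"wy":0,"wz":0,"tx":0,"ty":0,"tz":0.4,"hand":0.28},
    {"wx":0,"wy":0,"wz":0,"tx":0,"ty":0,"tz":0,"hand":0.28},
    {"wx":0,"wy":0,"wz":0,"tx":0,"ty":0,"tz":0,"hand":0.0},
    {"wx":0,"wy":0,"wz":0,"tx":0,"ty":0,"tz":0,"hand":0.0},
    {"wx":0,"wy":0,"wz":0,"tx":0,"ty":0,"tz":0,"hand":0.0},
    {"wx":0,"wy":0,"wz":0,"tx":0,"ty":0,"tz":0,"hand":0.0},
    {"wx":0,"wy":0,"wz":0,"tx":0,"ty":0,"tz":0,"hand":0.0},
    {"wx":0,"wy":0,"wz":0,"tx":0,"ty":0,"tz":0,"hand":0.0},
    {"wx":0,"wy":0,"wz":0,"tx":0,"ty":0,"tz":0,"hand":0.0},
    {"wx":0,"wy":0,"wz":0,"tx":0,"ty":0,"tz":0,"hand":0.0}
  ],
  "force": 35
}}

```text
clock: 12.27
position: [0.5791, -0.0453, 0.102]
ee_rot: [0.612, 3.08, -0.0]
force: [-2.6, -0.7, 9.3]
width: 0.081
```

```bash
python3 - <<'E'
from h import *
goto([.5789,-.0453,.10],67.5,1);s=arm.observe();print(s['force'],s['ft_torque'],s['width']*92)
E
```

```text
cur [ 0.5791 -0.0453  0.102 ] yaw 67.53 tilt(6deg units) [ 0.    0.01 -0.  ] q7 0.78 clock 12.2667
row x1: tx 0.021 ty -0.014 tz 0.199 wz 0.005
[-2.59535051 -0.66536043  9.26275054] [ 0.05438627  0.48649694 -0.04085832] 7.4064564474173755
```

The grip closed on the plate at 7.4 mm, with 9 N of upward push. I lift a touch to relieve that, then turn clockwise (+wz) by about 50°.

Call:
{"fn": "step_arm", "kwargs": {
  "plan": [
    {"wx":0,"wy":0,"wz":0,"tx":0,"ty":0,"tz":-0.15,"hand":0.0},
    {"wx":0,"wy":0,"wz":0.3,"tx":0,"ty":0,"tz":0,"hand":0.0},
    {"wx":0,"wy":0,"wz":0.7,"tx":0,"ty":0,"tz":0,"hand":0.0},
    {"wx":0,"wy":0,"wz":1,"tx":0,"ty":0,"tz":0,"hand":0.0},
    {"wx":0,"wy":0,"wz":1,"tx":0,"ty":0,"tz":0,"hand":0.0},
    {"wx":0,"wy":0,"wz":1,"tx":0,"ty":0,"tz":0,"hand":0.0},
    {"wx":0,"wy":0,"wz":1,"tx":0,"ty":0,"tz":0,"hand":0.0},
    {"wx":0,"wy":0,"wz":1,"tx":0,"ty":0,"tz":0,"hand":0.0},
    {"wx":0,"wy":0,"wz":1,"tx":0,"ty":0,"tz":0,"hand":0.0},
    {"wx":0,"wy":0,"wz":1,"tx":0,"ty":0,"tz":0,"hand":0.0}
  ]
}}

```text
clock: 13.1
position: [0.5791, -0.0452, 0.1021]
ee_rot: [1.818, 2.562, 0.001]
force: [2.5, 0.8, -5.7]
width: 0.084
```

```bash
python3 - <<'E'
from h import *
goto([.5789,-.0453,.10],67.5,1);s=arm.observe();print(s['force'],s['ft_torque'],s['width']*92)
snap('top','t9');snap('wrist','w9')
E
```

```text
cur [ 0.5791 -0.0452  0.1021] yaw 19.26 tilt(6deg units) [ 0.005 -0.001  0.   ] q7 0.07 clock 13.1
row x1: tx 0.001 ty -0.026 tz 0.214 wz -8.040
[ 2.4894854   0.78452749 -5.74705927] [ 0.0094398  -0.71768352  0.06715547] 7.7553082201510115
```

View pics/w9.png

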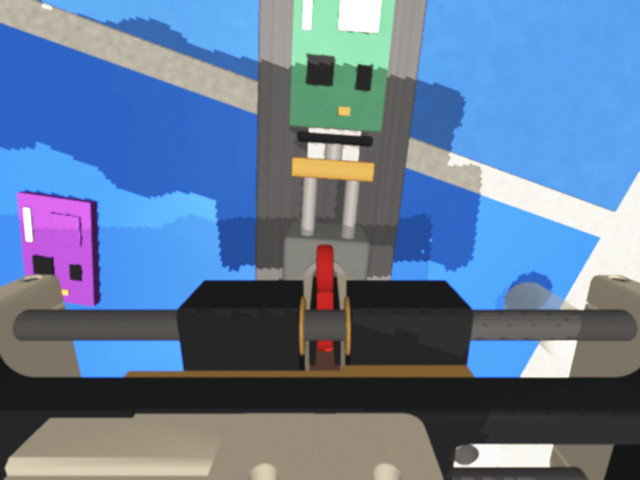

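Turned about 48°: the pad (row 137) is nearing the board (row 128), and the torque is just the friction (~0.07–0.085). By my estimate about 38° is left; I go 24° more, slower.

Call:
{"fn": "step_arm", "kwargs": {
  "plan": [
    {"wx":0,"wy":0,"wz":0.5,"tx":0,"ty":0,"tz":0.05,"hand":0.0},
    {"wx":0,"wy":0,"wz":0.5,"tx":0,"ty":0,"tz":0,"hand":0.0},
    {"wx":0,"wy":0,"wz":0.5,"tx":0,"ty":0,"tz":0,"hand":0.0},
    {"wx":0,"wy":0,"wz":0.5,"tx":0,"ty":0,"tz":0,"hand":0.0},
    {"wx":0,"wy":0,"wz":0.5,"tx":0,"ty":0,"tz":0,"hand":0.0},
    {"wx":0,"wy":0,"wz":0.5,"tx":0,"ty":0,"tz":0,"hand":0.0},
    {"wx":0,"wy":0,"wz":0.5,"tx":0,"ty":0,"tz":0,"hand":0.0},
    {"wx":0,"wy":0,"wz":0.25,"tx":0,"ty":0,"tz":0,"hand":0.0},
    {"wx":0,"wy":0,"wz":0.25,"tx":0,"ty":0,"tz":0,"hand":0.0},
    {"wx":0,"wy":0,"wz":0.0,"tx":0,"ty":0,"tz":0,"hand":0.0}
  ]
}}

```text
clock: 14.03
position: [0.5792, -0.0452, 0.1021]
ee_rot: [2.305, 2.134, 0.001]
force: [1.9, 0.5, -1.8]
width: 0.083
```

```bash
python3 - <<'E'
from h import *
goto([.5789,-.0453,.10],67.5,1);s=arm.observe();print(s['force'],s['ft_torque'],s['width']*92)
snap('wrist','w10')
s=arm.observe();print(s['force'],s['ft_torque'])
E
```

```text
cur [ 0.5792 -0.0452  0.1021] yaw -4.42 tilt(6deg units) [ 0.007 -0.001  0.   ] q7 -0.27 clock 14.0333
row x1: tx -0.011 ty -0.029 tz 0.210 wz -11.986
[ 1.92625633  0.54069591 -1.76485829] [ 0.04799806 -0.61826954  0.05375545] 7.602294685666756
[ 2.48309498  0.9246164  -0.95900211] [ 0.07840859 -0.63284267  0.04485964]
```

View pics/w10.png

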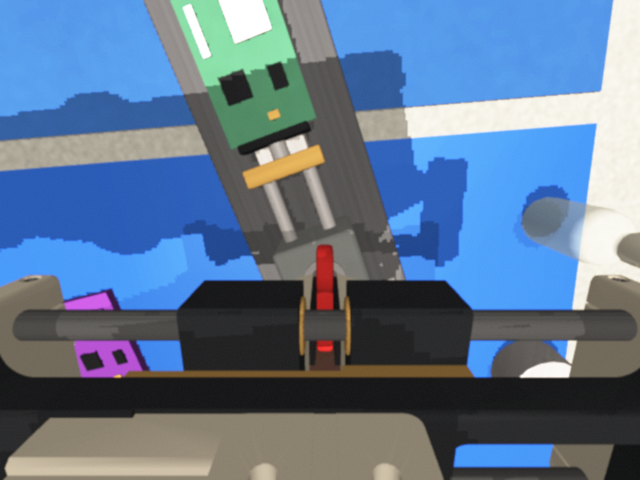

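The pad (275,138) now meets the board. From here I take small turns and read the torque while turning.

Call:
{"fn": "step_arm", "kwargs": {
  "plan": [
    {"wx":0,"wy":0,"wz":0.14,"tx":0,"ty":0,"tz":0,"hand":0.0},
    {"wx":0,"wy":0,"wz":0.14,"tx":0,"ty":0,"tz":0,"hand":0.0},
    {"wx":0,"wy":0,"wz":0.14,"tx":0,"ty":0,"tz":0,"hand":0.0},
    {"wx":0,"wy":0,"wz":0.14,"tx":0,"ty":0,"tz":0,"hand":0.0},
    {"wx":0,"wy":0,"wz":0.14,"tx":0,"ty":0,"tz":0,"hand":0.0},
    {"wx":0,"wy":0,"wz":0.14,"tx":0,"ty":0,"tz":0,"hand":0.0},
    {"wx":0,"wy":0,"wz":0.14,"tx":0,"ty":0,"tz":0,"hand":0.0},
    {"wx":0,"wy":0,"wz":0.14,"tx":0,"ty":0,"tz":0,"hand":0.0},
    {"wx":0,"wy":0,"wz":0.14,"tx":0,"ty":0,"tz":0,"hand":0.0},
    {"wx":0,"wy":0,"wz":0.14,"tx":0,"ty":0,"tz":0,"hand":0.0}
  ]
}}

```text
clock: 14.92
position: [0.5792, -0.0452, 0.1021]
ee_rot: [2.457, 1.957, 0.001]
force: [4.4, 1.5, -0.4]
width: 0.082
```

```bash
cat > tq.py <<'E'
from h import *
goto([.5789,-.0453,.10],67.5,1);s=arm.observe();print(s['force'].round(2),s['ft_torque'].round(4),'w',s['width']*92,'eff7',s['joint_efforts'].round(3))
E
python3 tq.py
```

```text
cur [ 0.5792 -0.0452  0.1021] yaw -12.94 tilt(6deg units) [ 0.006 -0.002  0.   ] q7 -0.39 clock 14.9167
row x1: tx -0.015 ty -0.024 tz 0.207 wz -13.407
[ 4.38  1.46 -0.35] [ 0.2629 -1.0902  0.0694] w 7.509967522686293 eff7 [  1.48  -66.392  -2.35  -21.697   0.132   1.762   0.216]
```

Call:
{"fn": "step_arm", "kwargs": {
  "plan": [
    {"wx":0,"wy":0,"wz":0.08,"tx":0,"ty":0,"tz":0,"hand":0.0},
    {"wx":0,"wy":0,"wz":0.08,"tx":0,"ty":0,"tz":0,"hand":0.0},
    {"wx":0,"wy":0,"wz":0.08,"tx":0,"ty":0,"tz":0,"hand":0.0},
    {"wx":0,"wy":0,"wz":0.08,"tx":0,"ty":0,"tz":0,"hand":0.0},
    {"wx":0,"wy":0,"wz":0.08,"tx":0,"ty":0,"tz":0,"hand":0.0},
    {"wx":0,"wy":0,"wz":0.08,"tx":0,"ty":0,"tz":0,"hand":0.0},
    {"wx":0,"wy":0,"wz":0.08,"tx":0,"ty":0,"tz":0,"hand":0.0},
    {"wx":0,"wy":0,"wz":0.08,"tx":0,"ty":0,"tz":0,"hand":0.0},
    {"wx":0,"wy":0,"wz":0.08,"tx":0,"ty":0,"tz":0,"hand":0.0},
    {"wx":0,"wy":0,"wz":0.08,"tx":0,"ty":0,"tz":0,"hand":0.0}
  ]
}}

```text
clock: 15.75
position: [0.5792, -0.0453, 0.1021]
ee_rot: [2.537, 1.853, 0.001]
force: [4.8, 2.0, -0.2]
width: 0.085
```

```bash
python3 tq.py
```

```text
cur [ 0.5792 -0.0453  0.1021] yaw -17.71 tilt(6deg units) [ 0.006 -0.003  0.   ] q7 -0.46 clock 15.75
row x1: tx -0.012 ty -0.023 tz 0.207 wz -14.201
[ 4.81  1.99 -0.23] [ 0.3488 -1.1808  0.1146] w 7.789495488998094 eff7 [  1.412 -66.322  -1.863 -21.526   0.128   1.832   0.084]
```

Call:
{"fn": "step_arm", "kwargs": {
  "plan": [
    {"wx":0,"wy":0,"wz":0.04,"tx":0,"ty":0,"tz":0,"hand":0.0},
    {"wx":0,"wy":0,"wz":0.04,"tx":0,"ty":0,"tz":0,"hand":0.0},
    {"wx":0,"wy":0,"wz":0.04,"tx":0,"ty":0,"tz":0,"hand":0.0},
    {"wx":0,"wy":0,"wz":0.04,"tx":0,"ty":0,"tz":0,"hand":0.0},
    {"wx":0,"wy":0,"wz":0.04,"tx":0,"ty":0,"tz":0,"hand":0.0},
    {"wx":0,"wy":0,"wz":0.04,"tx":0,"ty":0,"tz":0,"hand":0.0},
    {"wx":0,"wy":0,"wz":0.04,"tx":0,"ty":0,"tz":0,"hand":0.0},
    {"wx":0,"wy":0,"wz":0.04,"tx":0,"ty":0,"tz":0,"hand":0.0},
    {"wx":0,"wy":0,"wz":0.04,"tx":0,"ty":0,"tz":0,"hand":0.0},
    {"wx":0,"wy":0,"wz":0.04,"tx":0,"ty":0,"tz":0,"hand":0.0}
  ]
}}

```text
clock: 16.58
position: [0.5792, -0.0453, 0.1021]
ee_rot: [2.575, 1.8, 0.001]
force: [4.6, 1.6, -0.3]
width: 0.084
```

```bash
python3 tq.py; python3 - <<'E'
from h import *
for i in range(3):
    arm.get_image('top'); s=arm.observe(); print(s['ft_torque'].round(4))
snap('wrist','w11')
E
```

```text
cur [ 0.5792 -0.0453  0.1021] yaw -20.09 tilt(6deg units) [ 0.005 -0.002  0.   ] q7 -0.50 clock 16.5833
row x1: tx -0.012 ty -0.023 tz 0.205 wz -14.599
[ 4.56  1.61 -0.33] [ 0.3553 -1.1857  0.1119] w 7.6965364133854735 eff7 [ 1.3520e+00 -6.6328e+01 -1.6230e+00 -2.1520e+01  7.6000e-02  1.8270e+00
 -4.5000e-02]
[ 0.3171 -1.0846  0.0972]
[ 0.2385 -1.155   0.1308]
[ 0.3115 -1.144   0.0936]
```

View pics/w11.png

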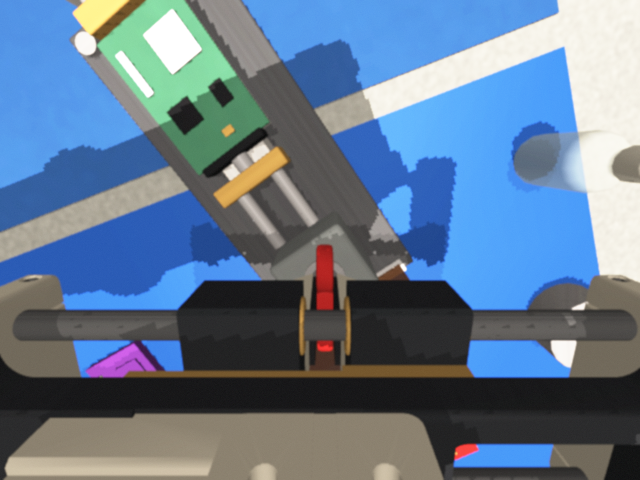

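The board now meets the sprung jaw (105,20). Torque is ~0.11 N m, just above friction. I carry on in steps of about 2.4°.

Call:
{"fn": "step_arm", "kwargs": {
  "plan": [
    {"wx":0,"wy":0,"wz":0.04,"tx":0,"ty":0,"tz":0,"hand":0.0},
    {"wx":0,"wy":0,"wz":0.04,"tx":0,"ty":0,"tz":0,"hand":0.0},
    {"wx":0,"wy":0,"wz":0.04,"tx":0,"ty":0,"tz":0,"hand":0.0},
    {"wx":0,"wy":0,"wz":0.04,"tx":0,"ty":0,"tz":0,"hand":0.0},
    {"wx":0,"wy":0,"wz":0.04,"tx":0,"ty":0,"tz":0,"hand":0.0},
    {"wx":0,"wy":0,"wz":0.04,"tx":0,"ty":0,"tz":0,"hand":0.0},
    {"wx":0,"wy":0,"wz":0.04,"tx":0,"ty":0,"tz":0,"hand":0.0},
    {"wx":0,"wy":0,"wz":0.04,"tx":0,"ty":0,"tz":0,"hand":0.0},
    {"wx":0,"wy":0,"wz":0.04,"tx":0,"ty":0,"tz":0,"hand":0.0},
    {"wx":0,"wy":0,"wz":0.04,"tx":0,"ty":0,"tz":0,"hand":0.0}
  ]
}}

```text
clock: 17.62
position: [0.5792, -0.0453, 0.1021]
ee_rot: [2.612, 1.745, 0.001]
force: [5.2, 1.0, -0.8]
width: 0.084
```

```bash
cat >> tq.py <<'E'
T=[s['ft_torque'][2]];W=[s['width']*92]
for i in range(4):
    arm.get_image('top'); s=arm.observe(); T.append(s['ft_torque'][2]);W.append(s['width']*92)
print('Tz',np.round(T,3),'mean',np.mean(T),'F est',(np.mean(T)-.085)/.012)
E
python3 tq.py
```

```text
cur [ 0.5792 -0.0453  0.1021] yaw -22.49 tilt(6deg units) [ 0.005 -0.003  0.   ] q7 -0.53 clock 17.6167
row x1: tx -0.013 ty -0.024 tz 0.206 wz -14.998
[ 5.21  1.   -0.78] [ 0.2781 -1.1541  0.1552] w 7.719456841017395 eff7 [ 1.3720e+00 -6.6323e+01 -1.4220e+00 -2.1517e+01  3.6000e-02  1.8250e+00
 -9.6000e-02]
Tz [0.155 0.194 0.197 0.151 0.172] mean 0.17362323837572458 F est 7.385269864643714
```

Call:
{"fn": "step_arm", "kwargs": {
  "plan": [
    {"wx":0,"wy":0,"wz":0.04,"tx":0,"ty":0,"tz":0,"hand":0.0},
    {"wx":0,"wy":0,"wz":0.04,"tx":0,"ty":0,"tz":0,"hand":0.0},
    {"wx":0,"wy":0,"wz":0.04,"tx":0,"ty":0,"tz":0,"hand":0.0},
    {"wx":0,"wy":0,"wz":0.04,"tx":0,"ty":0,"tz":0,"hand":0.0},
    {"wx":0,"wy":0,"wz":0.04,"tx":0,"ty":0,"tz":0,"hand":0.0},
    {"wx":0,"wy":0,"wz":0,"tx":0,"ty":0,"tz":0,"hand":0.0},
    {"wx":0,"wy":0,"wz":0,"tx":0,"ty":0,"tz":0,"hand":0.0},
    {"wx":0,"wy":0,"wz":0,"tx":0,"ty":0,"tz":0,"hand":0.0},
    {"wx":0,"wy":0,"wz":0,"tx":0,"ty":0,"tz":0,"hand":0.0},
    {"wx":0,"wy":0,"wz":0,"tx":0,"ty":0,"tz":0,"hand":0.0}
  ]
}}

```text
clock: 18.65
position: [0.5792, -0.0453, 0.1021]
ee_rot: [2.63, 1.718, 0.001]
force: [4.8, 2.5, -0.8]
width: 0.083
```

```bash
python3 tq.py
```

```text
cur [ 0.5792 -0.0453  0.1021] yaw -23.67 tilt(6deg units) [ 0.005 -0.003  0.   ] q7 -0.55 clock 18.65
row x1: tx -0.015 ty -0.023 tz 0.206 wz 14.804
[ 4.84  2.46 -0.79] [ 0.3067 -1.1385  0.1738] w 7.679750842451061 eff7 [ 1.2940e+00 -6.6330e+01 -1.2870e+00 -2.1511e+01  9.0000e-03  1.8210e+00
 -1.9300e-01]
Tz [0.174 0.219 0.194 0.144 0.186] mean 0.18353866617007863 F est 8.211555514173218
```

Call:
{"fn": "step_arm", "kwargs": {
  "plan": [
    {"wx":0,"wy":0,"wz":0.04,"tx":0,"ty":0,"tz":0,"hand":0.0},
    {"wx":0,"wy":0,"wz":0.04,"tx":0,"ty":0,"tz":0,"hand":0.0},
    {"wx":0,"wy":0,"wz":0.04,"tx":0,"ty":0,"tz":0,"hand":0.0},
    {"wx":0,"wy":0,"wz":0.03,"tx":0,"ty":0,"tz":0,"hand":0.0},
    {"wx":0,"wy":0,"wz":0,"tx":0,"ty":0,"tz":0,"hand":0.0},
    {"wx":0,"wy":0,"wz":0,"tx":0,"ty":0,"tz":0,"hand":0.0},
    {"wx":0,"wy":0,"wz":0,"tx":0,"ty":0,"tz":0,"hand":0.0},
    {"wx":0,"wy":0,"wz":0,"tx":0,"ty":0,"tz":0,"hand":0.0},
    {"wx":0,"wy":0,"wz":0,"tx":0,"ty":0,"tz":0,"hand":0.0},
    {"wx":0,"wy":0,"wz":0,"tx":0,"ty":0,"tz":0,"hand":0.0}
  ]
}}

```text
clock: 19.68
position: [0.5792, -0.0453, 0.1021]
ee_rot: [2.643, 1.698, 0.001]
force: [6.3, 1.6, -0.2]
width: 0.087
```

```bash
python3 tq.py
```

```text
cur [ 0.5792 -0.0453  0.1021] yaw -24.57 tilt(6deg units) [ 0.006 -0.003  0.   ] q7 -0.56 clock 19.6833
row x1: tx -0.015 ty -0.024 tz 0.206 wz 14.654
[ 6.31  1.57 -0.17] [ 0.2987 -1.1469  0.1653] w 8.027496099299238 eff7 [ 1.3030e+00 -6.6326e+01 -1.2100e+00 -2.1509e+01 -8.0000e-03  1.8210e+00
 -2.1500e-01]
Tz [0.165 0.225 0.2   0.258 0.183] mean 0.20623378245900792 F est 10.102815204917325
```

About 10 N by torque, and by angle since contact. I open slightly and lift straight off.

Call:
{"fn": "step_arm", "kwargs": {
  "plan": [
    {"wx":0,"wy":0,"wz":0,"tx":0,"ty":0,"tz":0,"hand":0.15},
    {"wx":0,"wy":0,"wz":0,"tx":0,"ty":0,"tz":0,"hand":0.26},
    {"wx":0,"wy":0,"wz":0,"tx":0,"ty":0,"tz":0,"hand":0.26},
    {"wx":0,"wy":0,"wz":0,"tx":0,"ty":0,"tz":0,"hand":0.26},
    {"wx":0,"wy":0,"wz":0,"tx":0,"ty":0,"tz":-0.5,"hand":0.26},
    {"wx":0,"wy":0,"wz":0,"tx":0,"ty":0,"tz":-1.5,"hand":0.26},
    {"wx":0,"wy":0,"wz":0,"tx":0,"ty":0,"tz":-3,"hand":0.26},
    {"wx":0,"wy":0,"wz":0,"tx":0,"ty":0,"tz":-4,"hand":0.26},
    {"wx":0,"wy":0,"wz":0,"tx":0,"ty":0,"tz":-4,"hand":0.26},
    {"wx":0,"wy":0,"wz":0,"tx":0,"ty":0,"tz":-2,"hand":0.26}
  ]
}}

```text
clock: 20.72
position: [0.58, -0.0455, 0.2569]
ee_rot: [2.641, 1.696, 0.006]
force: [0.6, -0.4, 0.4]
width: 0.261
```

```bash
python3 - <<'E'
from h import *
goto([.5967,-.1088,.25],15.1,8);print(arm.observe()['force'])
E
```

```text
cur [ 0.58   -0.0455  0.2569] yaw -24.59 tilt(6deg units) [ 0.043 -0.018  0.   ] q7 -0.52 clock 20.7167
row x8: tx -0.774 ty 0.312 tz 0.088 wz -0.827
[ 0.58359658 -0.37272575  0.41682328]
```

Next I back off for a check view of the whole fixture.

Call:
{"fn": "step_arm", "kwargs": {
  "plan": [
    {"wx":0,"wy":0,"wz":-0.82,"tx":-0.77,"ty":0.31,"tz":0,"hand":0.26},
    {"wx":0,"wy":0,"wz":-0.82,"tx":-0.77,"ty":0.31,"tz":0,"hand":0.26},
    {"wx":0,"wy":0,"wz":-0.82,"tx":-0.77,"ty":0.31,"tz":0,"hand":0.26},
    {"wx":0,"wy":0,"wz":-0.82,"tx":-0.77,"ty":0.31,"tz":0,"hand":0.26},
    {"wx":0,"wy":0,"wz":-0.82,"tx":-0.77,"ty":0.31,"tz":0,"hand":0.26},
    {"wx":0,"wy":0,"wz":-0.82,"tx":-0.77,"ty":0.31,"tz":0,"hand":0.26},
    {"wx":0,"wy":0,"wz":-0.82,"tx":-0.77,"ty":0.31,"tz":0,"hand":0.26},
    {"wx":0,"wy":0,"wz":-0.82,"tx":-0.77,"ty":0.31,"tz":0,"hand":0.26},
    {"wx":0,"wy":0,"wz":0,"tx":0,"ty":0,"tz":0,"hand":0.26},
    {"wx":0,"wy":0,"wz":0,"tx":0,"ty":0,"tz":0,"hand":0.26}
  ]
}}

```text
clock: 21.55
position: [0.5949, -0.1088, 0.2518]
ee_rot: [-1.921, -2.485, 0.001]
force: [0.1, 1.1, -0.2]
width: 0.262
```

```bash
python3 - <<'E'
from numpy import *
from h import *
im,d,c=snap('wrist','w12');snap('scene','s12');P=cloud(c,d)
g=cv2.imread('pics/s12.png');cv2.imwrite('pics/s12c.png',cv2.resize(g[200:310,230:380],None,fx=5,fy=5,interpolation=cv2.INTER_CUBIC))
a=radians(105.1);y=array([cos(a),sin(a)]);x=array([y[1],-y[0]]);O=array([.5456,.0783])
hsv=cv2.cvtColor(im,cv2.COLOR_RGB2HSV);m=cv2.inRange(hsv,(50,60,30),(88,255,255));m[100:]=0
q=P[(m>0)&(P[...,2]>.03)&(P[...,2]<.06)];L=c_[(q[:,:2]-O)@x,(q[:,:2]-O)@y,q[:,2]]*1e3
print(percentile(L,[1,50,99],axis=0).round(1))
E
```

```text
[[-24.5 -39.6  45. ]
 [  1.  -16.8  47. ]
 [ 24.7   6.8  54. ]]
```

View pics/w12.png

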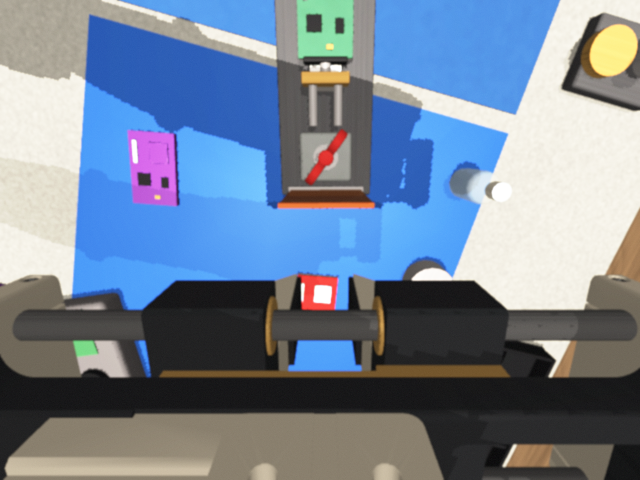

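View pics/s12.png

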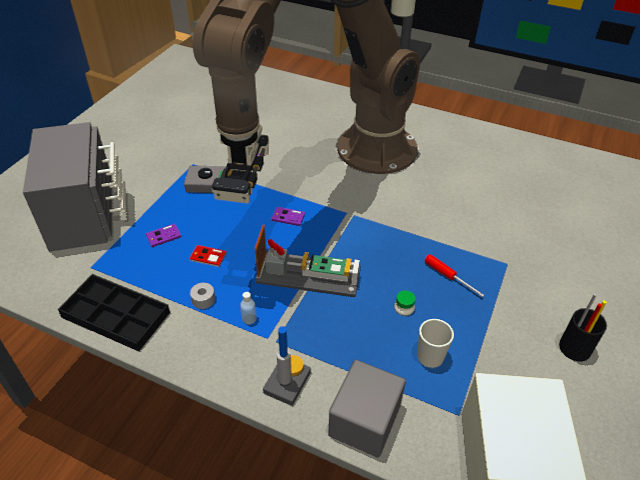

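The board's rear edge is at y ≈ −39.6 mm, so its centre is at about +0.4 mm and x ≈ 0, with its top at the right height. The pad touches it, the wings stayed where I left them, and the bystanders are where they were. I hand in the job.

```bash
python3 -c "
from cell import arm
print(arm.sign_off(), arm.observe()['clock'])"
```

```text
the job is handed in; nothing more can be done
the job is handed in; nothing more can be done
```

The green board is lying flat on the bed between the jaws, clamped at about 10 N, and the job is handed in at about 21.6 s. I gripped it across its width, set it down and let go. Then I turned the red wing knob about 92° clockwise in one grasp until it was snug, let go and backed the arm away.

Last checks:
- **Clamping force:** the torque averaged about 0.206 N m, which works out to about 10 N. Single readings were noisy, from 0.165 to 0.258. The highest of those would be about 14 N, still under 20 N. The angle turned after contact gave about the same figure.
- **Board position:** its centre is at about y = +0.4 mm and x ≈ 0 in the fixture's frame. The pad is against it, and the wings stayed where I left them after release.
- **Surroundings:** in the pictures the guard looks intact and the other things are where they were; I did not measure them again.

Two things were off. When I first closed on the knob, the wrist read about 9 N upward, so I lifted slightly before turning. The first wrist picture measurement was of the meter's green display, and I discarded it.

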